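# Clear the feeding tools out of the nano tank and shut its hatch

### The arm

A 6-joint arm with a two-finger parallel gripper is mounted at the origin on the work surface. World frame = base frame: x ahead of the robot, y to its left, z up, the work surface at z = 0. Lengths are in m, angles in rad, forces in N, time in s.
With the tool pointing down it reaches from about 0.4 to 0.925 m from the base axis. Payload 12.5 kg.
Tool frame: the origin (TCP) lies midway between the tips of the shut fingers; the grasp point (between the pads) lies arm.tcp_to_grasp behind it (arm.tcp_to_grasp is the distance from the TCP to the grasp point, in m); z points along the fingers, y is the direction in which the jaws open and shut (so a half turn about z gives the same grasp; the last joint's range is limited). The gripper opens to 95 mm and grips with 3 to 60 N. Pads are 20 mm wide; open, the fingers measure 119 mm over their backs; the gripper's body (75 mm by 180 mm) begins 59 mm behind the grasp point.
Start: joints at [-1.438, 0.491, 1.559, -0, 1.092, -0.106], TCP at [0.148, -0.607, 0.188] pointing down, gripper open.
Joint ranges: [-3.1, 3.1], [-0.84, 2.19], [0.05, 2.79], [-1.13, 4.28], [0.06, 2.93], [-2.69, 2.69]. Speed limits (rad/s): [2.22, 2.22, 2.79, 3.14, 3.14, 3.14].

### API

Orientations are given as a rotation vector (axis times angle).
In Python, from cell import arm gives the robot as it stands.
- The arm moves only by the shell command python3 -m handwheel 'ROWS' [OPENING] [FORCE]. ROWS is JSON, a list of rows, each an object with "linear": the shift along the tool's x, y, z in mm, a list of three; "rotation": the turn, a rotation vector about the tool's x, y, z in degrees, a list of three. In form: [{"linear": [dx, dy, dz], "rotation": [rx, ry, rz]}, ...]. A call has exactly 5 rows; each row is the pose to reach, as a shift and turn from the pose measured when the call began, along the tool's axes at that moment; what a row does not reach only later rows make up. A row lasts 1/8 s, in which the tool goes at most 62.5 mm and 10.7 degrees, less where a joint would pass 70% of its speed; a pose out of reach is approached as far as the arm can. A call with a gripper value outside its range is refused whole. OPENING is the finger opening in mm, from 0 to 95.1, set as the call begins (- or left out, the last holds). The fingers move at their own pace and stop on an object; FORCE is the grip in N (left out, the last holds). Time passes only in rows, so rows that repeat a pose let the fingers close, or fill a call up. It gives the time, the measured TCP pose, the force and the opening at its end, in the units of the state.
- arm.get_state(): the state, without advancing time (a new reading comes with each control period).
- arm.read_camera(name): name is "side" or "top" or "wrist"; returns a dict with "pixels" (400x640x3 uint8, red, green, blue), "fov_y" (degrees; the focal length in pixels is half the picture's height over the tangent of half this angle, whatever the lens; pixels are square), "cx", "cy" (the principal point, pixels), "view" (4x4, takes a point from world to camera coordinates); the wrist camera has in their place "hand_eye" (4x4, takes a point from camera to tool coordinates, whose origin is the TCP and whose axes are the flange's). Camera axes: x right, y up, looking along -z (the intrinsics and any distortion apply to the point x, -y, -z); pixel columns grow to the right and rows downward; lengths in m; the calibration is good to about 2 mm. A picture is of the moment at which its call begins: read the wrist's pose just before it. There is no depth.
- arm.hand_in(): hands the job in, once; it reports no verdict.
The state is a dict: "t": time; "qpos": joint angles; "dq": joint speeds; "joint_torque": joint torques, N m; "eef_pos": TCP position; "orientation": TCP orientation; "wrist_force": force on the tool from outside, world axes, zero at the start; "ft_torque": the same for the moment, N m; "gripper_width": finger opening in m.
Only numpy, scipy, OpenCV 4.12 (cv2) and the standard library are available. Lean on these libraries where they do the work, as an engineer would, in place of code of your own. Each camera call takes 0.05 s, during which the arm holds its last target.

### The job

Feeding is done: take the white scoop and the green feeding tube, which were left leaning in the open hatch of the nano tank, and stand each one upright, the same end down as now, in the opening of the glass tool cup that fits its shape. Lower them gently until they stand on the cup's floor, without dropping them in, knocking the cup over or shoving it along the shelf. Then shut the tank's blue hatch flat and leave the jar and the terracotta tube where they are.

Things in the scene. Friction and masses are not known exactly. Their poses are not given: they have to be found in the camera images.
- tank: Stack of two clear acrylic nano tanks with grey lids, fixed on the shelf, each 180 mm (its x) by 220 mm (its y) by 105 mm high over its lid, 210 mm in all; walls, floors and lids 5 mm. Origin at the centre of the underside, z up; its -x side faces the robot within 15 degrees. The lower tank is plain and shut. A silver spring clip 26 mm high sits on the upper lid's rim at x = +80, y = -90 mm.
- hatch_opening (a point): Centre of the hatch opening, level with the top of the upper lid; axes as the tank. The opening is 88 mm (x) by 128 mm (y). At the start both tools lean on its -x edge (x = -44 mm), tops towards the tank's -x, feet on the upper tank's inner floor, 100 mm below this point.
- hatch (a joint): Hinge angle of the blue hatch in rad: 0 = shut, flat on the lid; about 1.65 to 1.85 = standing open. It turns about the tank's y axis at the +x side of the opening; the free edge swings up and towards the tank's +x as the angle grows. Stop at 1.9. The hinge is stiff (about 0.07 N m): the hatch stays wherever it is left and has to be pushed all the way down.
- hatch_hinge (a point): Middle of the hatch's hinge axis, level with the upper lid's top, 56 mm from the tank's centre towards its +x. The hatch is a flat blue panel 4 mm thick, 140 mm wide along y, reaching 106 mm from this axis; shut, it lies on the lid, outer face 4 mm above the axis. These axes turn with it: its -x runs from hinge to free edge, its +z is the outward normal (up when shut).
- hatch_tab (a point): End of the 40 mm wide lifting tab at the middle of the hatch's free edge, 119 mm from the hinge axis.
- scoop: Flat white plastic scoop, 200 mm long, about 50 g. Its z runs up from the foot (bowl end) to the top. Handle 10 mm (its x) by 22 mm (its y); the lowest 60 mm is the open bowl, 10 by 24 mm. Underside in the plane x = 0, centre line at x = +5 mm. Origin: middle of the foot end, on the underside. It starts leaning 29 degrees from vertical with about 85 mm standing out of the opening.
- scoop_foot (a point): Centre of the scoop's foot end (bowl end), on its centre line; same axes as the scoop.
- scoop_top (a point): Centre of the scoop's top end, 200 mm from the foot.
- feedtube: Translucent green round feeding tube with two orange bands near its top, 18 mm in diameter, 200 mm long. Its z runs up the tube from foot to top; the centre line is at x = +9 mm. Origin on the rim of the foot end. 50 g or so. It leans beside the scoop in the same way, centre lines about 68 to 84 mm apart; which is left and which right varies.
- tube_foot (a point): Centre of the tube's foot end; same axes as the feedtube.
- tube_top (a point): Centre of the tube's top end (banded end), 200 mm from the foot.
- cup: Loose square clear-glass tool cup, 94 by 94 mm, 106 mm high, about 0.7 kg. Origin at the centre of its underside, z up. Its inner floor (a dark drip pad) is 7 mm above the underside. A white plastic insert fills the top 30 mm; it has a slot at x = +20 mm and a round hole at x = -20 mm, both open through to the cup's floor space, edges chamfered 2 mm.
- cup_slot (a point): Centre of the slot's mouth at the top of the insert, 106 mm above the underside. The slot is 15 mm along the cup's x and 30 mm along its y: the scoop goes in with its 22/24 mm width along the cup's y, either face forward.
- cup_hole (a point): Centre of the mouth of the round hole, 23 mm in diameter, for the feeding tube.
- shrimp_tube: Bystander: loose terracotta shrimp tube standing on end, 44 mm in diameter, 100 mm high. Origin at the centre of its underside.
- food_jar: Bystander: loose closed food jar, 60 mm in diameter, 75 mm high. Origin at the centre of its underside.
There are look-alikes about, which are no part of the job. Several things have the shape of the feedtube; the one meant has the colours described above.

How it is judged:
By the outcome, as a careful person would: the job done as asked, in the order asked, and still so for the second after the job is handed in, with the robot touching nothing.
It also fails if it takes over 72 s, if anything falls off the work surface, if the arm or the gripper's body presses on something with over 40 N, if the wrist force passes 120 N, or if a joint passes its speed limit or range.

## Working session

There is one attempt and no reset: what is moved stays moved. The work goes in short steps, Python scripts to look and compute and a shell command to move; the robot and the scene stay as the last step left them, time stands still between calls to the robot, and variables do not carry over. Pictures are saved under pics/ and viewed, and the job is handed in when it is done.

```bash
ls; mkdir -p pics
python3 - <<'E'
from cell import arm
import cv2,numpy as np
s=arm.get_state()
print(s, arm.tcp_to_grasp)
for n in ["side","top","wrist"]:
    c=arm.read_camera(n)
    print(n,{k:(v if k!="pixels" else v.shape) for k,v in c.items()})
    cv2.imwrite(f"pics/{n}0.png",c["pixels"][:,:,::-1])
E
```

```text
pics
{'t': 0.0, 'qpos': array([-1.43758177e+00,  4.91565064e-01,  1.55948524e+00, -8.67708476e-06,
        1.09169499e+00, -1.05604782e-01]), 'dq': array([-5.46836171e-04, -4.01984819e-04,  9.70749381e-04,  6.00725454e-04,
       -5.40694506e-05,  1.20638335e-03]), 'joint_torque': array([-1.72596232e-03, -6.12640929e+01, -2.58180732e+01,  6.91158953e-02,
        4.81130148e-02, -8.27337567e-05]), 'eef_pos': array([ 0.14782538, -0.60696739,  0.18784602]), 'orientation': array([-3.11807682e+00, -3.74114638e-01,  3.70709186e-05]), 'wrist_force': array([-0.00274945, -0.16286995,  0.22722007]), 'ft_torque': array([ 0.02477924,  0.00418611, -0.00382712]), 'gripper_width': 0.09502501455366924} 0.0188
side {'pixels': (400, 640, 3), 'fov_y': 47.93031788175165, 'cx': 325.55764490088086, 'cy': 195.93524625684762, 'view': array([[-0.95416292, -0.29883772, -0.01640543,  0.49164297],
       [ 0.20973619, -0.70676083,  0.67564773, -0.29263584],
       [-0.21350374,  0.6412372 ,  0.73704206, -0.9425107 ],
       [ 0.        ,  0.        ,  0.        ,  1.        ]])}
top {'pixels': (400, 640, 3), 'fov_y': 43.04870624042425, 'cx': 315.5792001839107, 'cy': 196.592698412588, 'view': array([[-0.00157015, -0.99999562, -0.00250899, -0.09228284],
       [ 0.99698219, -0.00176015,  0.07761065, -0.52303533],
       [-0.07761473, -0.00237956,  0.99698059, -1.54439953],
       [ 0.        ,  0.        ,  0.        ,  1.        ]])}
wrist {'pixels': (400, 640, 3), 'fov_y': 64.91551969599857, 'cx': 318.39401074430094, 'cy': 206.51506484880778, 'hand_eye': array([[-2.82836613e-04,  9.67199781e-01,  2.54016740e-01,
         7.22797424e-02],
       [ 9.99998942e-01, -8.88060778e-05,  1.45159540e-03,
        -7.67699842e-04],
       [ 1.42654099e-03,  2.54016882e-01, -9.67198733e-01,
        -1.97365231e-01],
       [ 0.00000000e+00,  0.00000000e+00,  0.00000000e+00,
         1.00000000e+00]])}
```

View pics/side0.png

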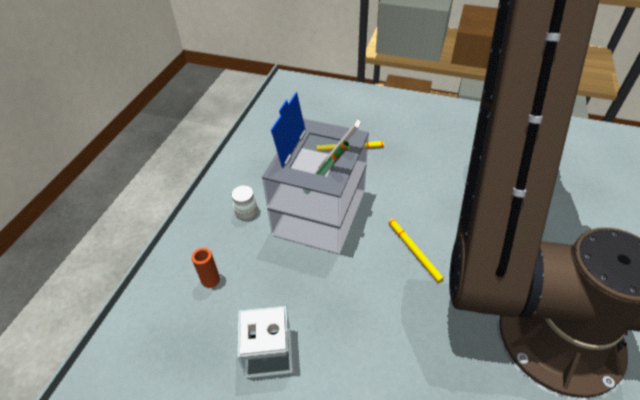

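View pics/top0.png

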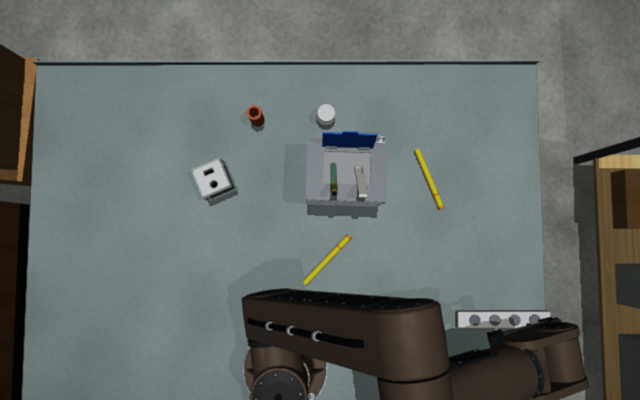

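View pics/wrist0.png

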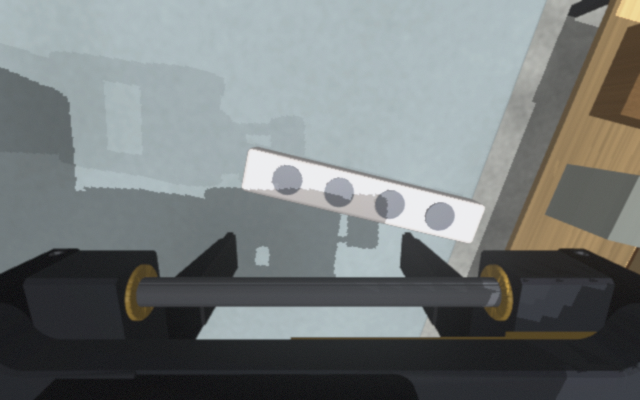

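The side view shows the tank at about (320,190) with the blue hatch open and the tools leaning towards the robot. The cup is at about (265,340). In the top view the cup is at (213,180), the tube at (334,180) and the scoop at (361,183). I'll enlarge these.

```bash
cat > h.py <<'E'
import numpy as np,cv2
from cell import arm
from scipy.spatial.transform import Rotation as R
def tool():
    s=arm.get_state(); T=np.eye(4); T[:3,:3]=R.from_rotvec(s["orientation"]).as_matrix(); T[:3,3]=s["eef_pos"]; return T
class Cam:
    def __init__(s,n):
        T=tool(); c=arm.read_camera(n); s.img=c["pixels"][:,:,::-1].copy()
        s.f=200/np.tan(np.radians(c["fov_y"]/2)); s.cx,s.cy=c["cx"],c["cy"]
        s.C=T@c["hand_eye"] if n=="wrist" else np.linalg.inv(c["view"]); s.V=np.linalg.inv(s.C)
    def ray(s,u,v):
        d=s.C[:3,:3]@np.array([(u-s.cx)/s.f,-(v-s.cy)/s.f,-1]); return s.C[:3,3],d/np.linalg.norm(d)
    def onz(s,u,v,z):
        o,d=s.ray(u,v); return o+d*(z-o[2])/d[2]
    def proj(s,p):
        q=s.V@np.r_[p,1]; return np.array([s.cx+s.f*q[0]/-q[2], s.cy-s.f*q[1]/-q[2]])
def tri(c1,p1,c2,p2):
    o1,d1=c1.ray(*p1);o2,d2=c2.ray(*p2)
    t=np.linalg.lstsq(np.c_[d1,-d2],o2-o1,rcond=None)[0]
    a=o1+t[0]*d1;b=o2+t[1]*d2
    return (a+b)/2,np.linalg.norm(a-b)
def crop(c,x0,y0,w,h,k,name):
    im=cv2.resize(c.img[y0:y0+h,x0:x0+w],None,fx=k,fy=k,interpolation=cv2.INTER_CUBIC)
    cv2.imwrite("pics/"+name,im)
E
python3 - <<'E'
from h import *
t=Cam("top");s=Cam("side")
crop(t,290,115,110,105,5,"t1.png"); crop(t,180,90,160,120,5,"t2.png")
crop(s,250,85,140,170,4-1,"s1.png"); crop(s,180,180,130,200,3,"s2.png")
E
python3 - <<'E'
import cv2,numpy as np
a=cv2.imread("pics/t1.png");b=cv2.imread("pics/s1.png");print(a.shape,b.shape)
h=525
b=cv2.resize(b,None,fx=.6,fy=.6) if 0 else b
c=np.zeros((525,800,3),np.uint8)
b2=cv2.resize(b,(int(b.shape[1]*500/b.shape[0])//1,500))
c[:525,:380]=a[:, :380]; c[:500,385:385+min(415,b2.shape[1])]=b2[:,:415]
cv2.imwrite("pics/m1.png",c)
E
```

```text
(525, 550, 3) (510, 420, 3)
```

View pics/t1.png

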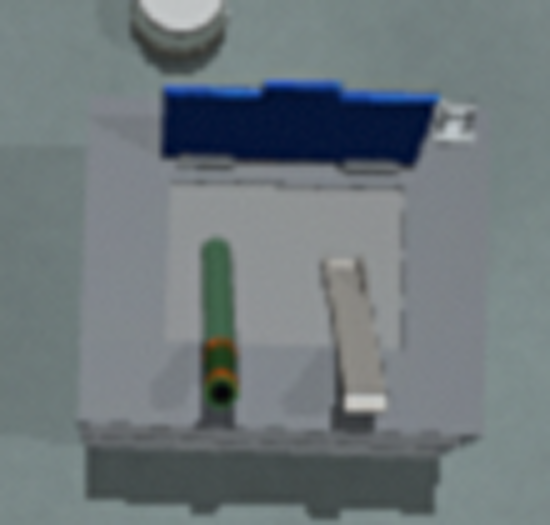

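View pics/t2.png

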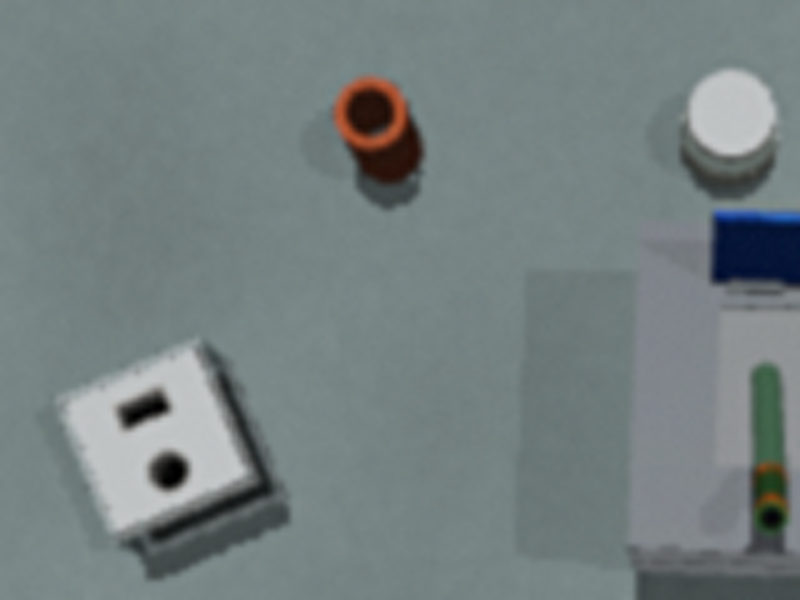

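View pics/s1.png

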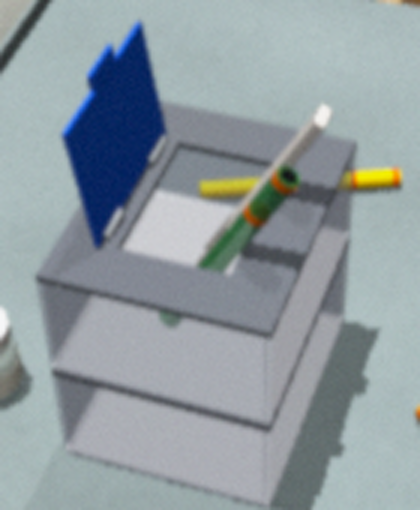

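View pics/s2.png

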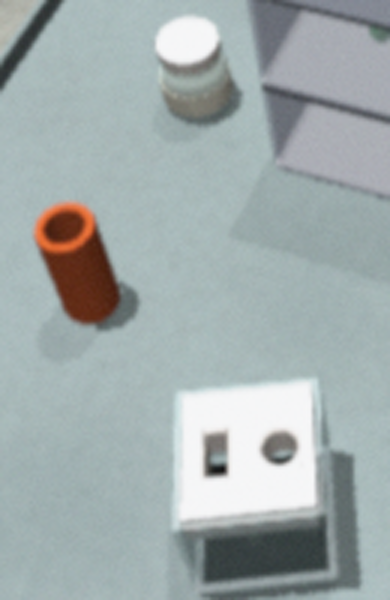

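```bash
cat > m.py <<'E'
from h import *
t=Cam("top");s=Cam("side")
T1=lambda x,y:((x+.5)/5-.5+290,(y+.5)/5-.5+115)
T2=lambda x,y:((x+.5)/5-.5+180,(y+.5)/5-.5+90)
S1=lambda x,y:((x+.5)/3-.5+250,(y+.5)/3-.5+85)
S2=lambda x,y:((x+.5)/3-.5+180,(y+.5)/3-.5+180)
np.set_printoptions(precision=4,suppress=True)
E
python3 - <<'E'
from m import *
print("tubetop",tri(t,T1(221,389),s,S1(288,178)))
print("scooptop",tri(t,T1(365,402),s,S1(325,112)))
for n,a,b in [("slot",(143,408),(216,454)),("hole",(169,470),(280,447))]:
    print(n,tri(t,T2(*a),s,S2(*b)),t.onz(*T2(*a),.106),s.onz(*S2(*b),.106))
for n,a in [("UL",(90,97)),("UR",(490,105)),("LL",(79,424)),("LR",(478,437)),("oUL",(167,180)),("oUR",(405,188)),("oLL",(163,0))]:
    print(n,t.onz(*T1(*a),.21))
for n,a in [("UL/back-L",(160,100)),("back r",(355,145)),("front r",(270,333)),("front l",(38,278))]:
    print("side",n,s.onz(*S1(*a),.21))
for n,a in [("cL",(57,403)),("cT",(202,340)),("cR",(262,478)),("cB",(116,540))]:
    print(n,t.onz(*T2(*a),.106))
for n,a in [("hatch tabtop",(302,85)),]: print(tri(t,T1(265,85),s,S1(88,75)), tri(t,T1(340,87),s,S1(110,50)),tri(t,T1(163,90),s,S1(66,133)),tri(t,T1(437,97),s,S1(140,25)),)
print("jar",t.onz(*T2(731,112),.075),"terr",t.onz(*T2(371,113),.1))
# foot on floor z=.11
print("foot tube",t.onz(*T1(216,240),.12),"foot scoop",t.onz(*T1(342,262),.115))
E
```

```text
tubetop (array([ 0.5118, -0.1407,  0.2863]), np.float64(0.0020380636471952884))
scooptop (array([ 0.5048, -0.214 ,  0.2896]), np.float64(0.0020409332623254227))
slot (array([0.5911, 0.2214, 0.1033]), np.float64(0.0011389298661689039)) [0.5914 0.221  0.106 ] [0.5897 0.2223 0.106 ]
hole (array([0.5543, 0.2055, 0.1038]), np.float64(0.0015392421886512395)) [0.5548 0.2053 0.106 ] [0.5529 0.2062 0.106 ]
UL [ 0.6799 -0.072   0.21  ]
UR [ 0.6751 -0.2908  0.21  ]
LL [ 0.5005 -0.066   0.21  ]
LR [ 0.4931 -0.282   0.21  ]
oUL [ 0.634  -0.1141  0.21  ]
oUR [ 0.6293 -0.2439  0.21  ]
oLL [ 0.7338 -0.1121  0.21  ]
side UL/back-L [ 0.6612 -0.2904  0.21  ]
side back r [ 0.4931 -0.2791  0.21  ]
side front r [ 0.5013 -0.0653  0.21  ]
side front l [ 0.6773 -0.0695  0.21  ]
cL [0.5944 0.2715 0.106 ]
cT [0.6315 0.187  0.106 ]
cR [0.55   0.1508 0.106 ]
cB [0.5138 0.2356 0.106 ]
(array([ 0.6625, -0.1617,  0.3269]), np.float64(0.0008454744101308261)) (array([ 0.6617, -0.1998,  0.322 ]), np.float64(0.0006474106387937362)) (array([ 0.6613, -0.1111,  0.315 ]), np.float64(0.0016217187131215677)) (array([ 0.6582, -0.25  ,  0.3109]), np.float64(0.001804090439988736))
jar [ 0.7745 -0.1245  0.075 ] terr [0.7681 0.0896 0.1   ]
foot tube [ 0.614  -0.1435  0.12  ] foot scoop [ 0.6017 -0.217   0.115 ]
```

```bash
cat > ax.py <<'E'
from m import *
def line(c,mask):
    ys,xs=np.nonzero(mask); p=np.c_[xs,ys].astype(np.float32)
    vx,vy,x0,y0=cv2.fitLine(p,cv2.DIST_HUBER,0,.01,.01).ravel()
    k=(p-[x0,y0])@[vx,vy]
    return np.array([x0,y0]),np.array([vx,vy]),(k.min(),k.max()),len(p)
def plane(c,p,d):
    o,a=c.ray(*(p-20*d)); _,b=c.ray(*(p+20*d)); n=np.cross(a,b); return o,n/np.linalg.norm(n)
def line3(c1,l1,c2,l2):
    o1,n1=plane(c1,*l1[:2]);o2,n2=plane(c2,*l2[:2])
    d=np.cross(n1,n2); d/=np.linalg.norm(d)
    if d[2]<0:d=-d
    p=np.linalg.lstsq(np.array([n1,n2,d]),np.array([n1@o1,n2@o2,d@np.array([.55,-.18,.2])]),rcond=None)[0]
    return p,d
E
python3 - <<'E'
from ax import *
def roi(m,x0,y0,x1,y1):
    z=np.zeros_like(m); z[y0:y1,x0:x1]=m[y0:y1,x0:x1]; return z
def tube(c,r):
    b,g,rr=[c.img[:,:,i].astype(int) for i in range(3)]
    return roi(((g>b+18)|(rr>b+50)),*r)
mt=tube(t,(325,160,345,200)); ms=tube(s,(315,138,350,176))
v=np.zeros((400,640,3),np.uint8); v[mt]=(0,255,0)
o=np.vstack([cv2.resize(np.hstack([t.img[150:210,320:380],v[150:210,320:380]]),None,fx=4,fy=4,interpolation=0)])
v=np.zeros((400,640,3),np.uint8); v[ms]=(0,255,0)
o2=cv2.resize(np.hstack([s.img[115:185,310:370],v[115:185,310:370]]),None,fx=4,fy=4,interpolation=0)
cv2.imwrite("pics/mask.png",np.vstack([o,o2]))
lt=line(t,mt);ls=line(s,ms);print(lt,ls)
p,d=line3(t,lt,s,ls);print(p,d,"tilt",np.degrees(np.arccos(d[2])),"az",np.degrees(np.arctan2(d[1],d[0])))
for z in(.11,.21,.285):print(p+d*(z-p[2])/d[2])
E
```

```text
(array([333. , 174.8], dtype=float32), array([0.0053, 1.    ], dtype=float32), (np.float32(-11.805118), np.float32(21.199701)), 147) (array([331.7967, 156.1318], dtype=float32), array([ 0.6213, -0.7836], dtype=float32), (np.float32(-22.410675), np.float32(20.97797)), 429)
[ 0.5621 -0.1412  0.2052] [-0.4674  0.0281  0.8836] tilt 27.923233436417785 az 176.55576605782295
[ 0.6125 -0.1443  0.11  ]
[ 0.5596 -0.1411  0.21  ]
[ 0.5199 -0.1387  0.285 ]
```

View pics/mask.png

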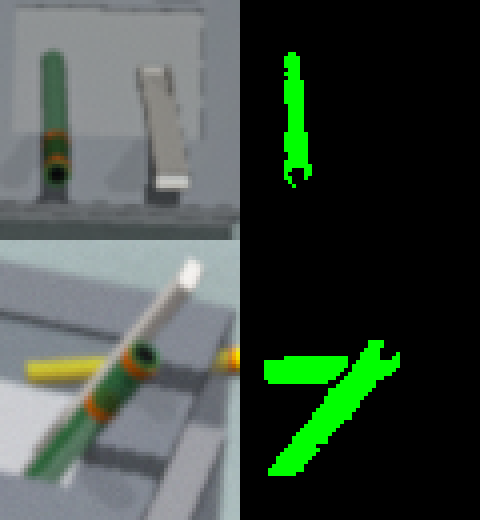

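```bash
cat >> h.py <<'E'
def ori(d_up,yaw_deg):
    "tool z = -d_up; tool x as near as may be to world heading yaw"
    z=-np.asarray(d_up,float); z/=np.linalg.norm(z)
    a=np.radians(yaw_deg); x=np.array([np.cos(a),np.sin(a),0])
    x=x-z*(x@z); x/=np.linalg.norm(x)
    return np.c_[x,np.cross(z,x),z]
def goto(p,Rm,n=None):
    T=tool(); Rd=T[:3,:3].T@Rm
    l=T[:3,:3].T@(np.asarray(p)-T[:3,3])*1000
    r=np.degrees(R.from_matrix(Rd).as_rotvec())
    print("lin",np.round(l,1).tolist(),"rot",np.round(r,1).tolist(),"len %.0f ang %.1f"%(np.linalg.norm(l),np.linalg.norm(r)))
E
python3 - <<'E'
from m import *
goto([.479,-.177,.34],ori([-.485,.01,.875],-2))
E
```

```text
lin [423.5, -339.7, -151.6] rot [-3.5, 28.9, 15.5] len 564 ang 32.9
```

```bash
python3 -m handwheel '[{"linear":[20,-15,-50],"rotation":[0,5,3]},{"linear":[65,-50,-90],"rotation":[0,12,6]},{"linear":[110,-88,-110],"rotation":[-1,18,10]},{"linear":[158,-126,-130],"rotation":[-2,24,12]},{"linear":[205,-165,-140],"rotation":[-3.5,28.9,15.5]}]' 50 30; python3 -c "
from m import *
goto([.479,-.177,.34],ori([-.485,.01,.875],-2))"
```

```text
t: 1.18
eef_pos: [0.3042, -0.4036, 0.3281]
orientation: [3.037, -0.061, 0.792]
wrist_force: [0.0, 0.0, -0.5]
gripper_width: 0.0524
lin [150.2, -229.3, 72.5] rot [-0.0, -0.2, 0.0] len 284 ang 0.2
```

```bash
python3 -m handwheel '[{"linear":[32,-50,16],"rotation":[0,0,0]},{"linear":[64,-99,31],"rotation":[0,0,0]},{"linear":[97,-149,47],"rotation":[0,0,0]},{"linear":[129,-198,62],"rotation":[0,0,0]},{"linear":[150.2,-229.3,72.5],"rotation":[0,0,0]}]' ; python3 -c "
from m import *
goto([.479,-.177,.34],ori([-.485,.01,.875],-2))
w=Cam('wrist'); cv2.imwrite('pics/w1.png',w.img)
s=Cam('side'); cv2.imwrite('pics/s3.png',s.img)
"
```

```text
t: 1.9
eef_pos: [0.4802, -0.1752, 0.3406]
orientation: [3.038, -0.053, 0.792]
wrist_force: [-0.5, -0.3, -0.2]
gripper_width: 0.0502
lin [-1.5, 2.5, -0.4] rot [-0.1, -0.2, 0.2] len 3 ang 0.3
```

View pics/w1.png

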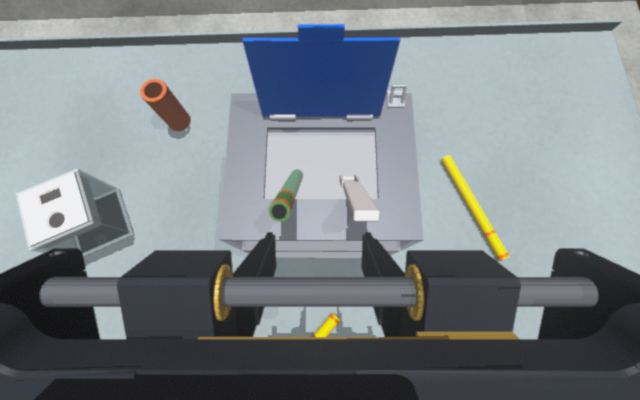

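View pics/s3.png

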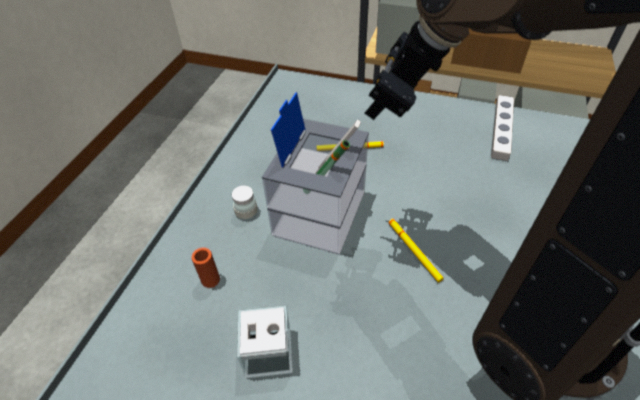

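The wrist view shows the tube top at about (280,211) and the scoop top at about (367,214). The cup's slot is at (50,196) and its hole at (57,219). I'll zoom in.

```bash
python3 -c "
import cv2
a=cv2.imread('pics/w1.png'); cv2.imwrite('pics/w1z.png',cv2.resize(a[150:240,250:400],None,fx=5,fy=5,interpolation=cv2.INTER_CUBIC))"
```

```text
(no output)
```

View pics/w1z.png

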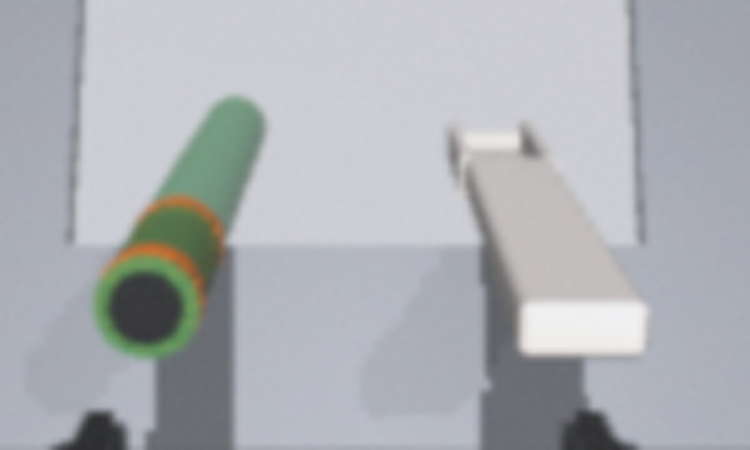

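Run:
```python
from m import *
w=Cam("wrist")
W=lambda x,y:((x+.5)/5-.5+250,(y+.5)/5-.5+150)
for n,a,b,c in [("tubetop",(148,307),(221,389),(288,178)),("scooptop",(583,328),(365,402),(325,112))]:
    print(n,"wt",tri(w,W(*a),t,T1(*b)),"ws",tri(w,W(*a),s,S1(*c)))
    o,d=w.ray(*W(*a)); print(" wrist onz .285",w.onz(*W(*a),.285))
# feet, approx heights of visible points
print("tube foot",w.onz(*W(238,124),.114)); print("scoop foot top edge",w.onz(*W(493,126),.119),t.onz(*T1(342,258),.119))
# widths
for a,b in [((520,303),(647,303))]:
    print("scoop width at z.287",np.linalg.norm(w.onz(*W(*a),.287)-w.onz(*W(*b),.287)))
# opening corners on lid
for n,a in [("L",(70,243)),("R",(643,243)),("LU",(85,0)),("RU",(630,0))]: print(n,w.onz(*W(*a),.21))
```

```text
tubetop wt (array([ 0.5146, -0.1413,  0.2691]), np.float64(0.0006499941023394765)) ws (array([ 0.5113, -0.1434,  0.2839]), np.float64(0.0003744593371932162))
 wrist onz .285 [ 0.5109 -0.1435  0.285 ]
scooptop wt (array([ 0.5054, -0.2162,  0.2838]), np.float64(0.0039802047028744845)) ws (array([ 0.5043, -0.2175,  0.2868]), np.float64(0.0005651979491556598))
 wrist onz .285 [ 0.5044 -0.2178  0.285 ]
tube foot [ 0.6072 -0.1481  0.114 ]
scoop foot top edge [ 0.6018 -0.2219  0.119 ] [ 0.6035 -0.2167  0.119 ]
scoop width at z.287 0.021572174464283753
L [ 0.5448 -0.1165  0.21  ]
R [ 0.5399 -0.2441  0.21  ]
LU [ 0.6035 -0.1195  0.21  ]
RU [ 0.5984 -0.246   0.21  ]
```

Run:
```python
from m import *
d=np.array([-.4846,.0203,.875]); top=np.array([.5044,-.2178,.286])
for k in (.03,0,-.049): goto(top+k*d,ori(d,-2.4))
```

```text
lin [-2.3, 38.8, 30.1] rot [-0.5, -0.2, 0.0] len 49 ang 0.6
lin [-2.4, 39.1, 60.1] rot [-0.5, -0.2, 0.0] len 72 ang 0.6
lin [-2.6, 39.6, 109.2] rot [-0.5, -0.2, 0.0] len 116 ang 0.6
```

```bash
python3 -m handwheel '[{"linear":[-2.3,39,10],"rotation":[-0.5,0,0]},{"linear":[-2.4,39,30],"rotation":[-0.5,0,0]},{"linear":[-2.4,39,55],"rotation":[-0.5,0,0]},{"linear":[-2.5,39.4,80],"rotation":[-0.5,0,0]},{"linear":[-2.5,39.5,85],"rotation":[-0.5,0,0]}]' ; python3 -c "
from m import *
d=np.array([-.4846,.0203,.875]); top=np.array([.5044,-.2178,.286])
goto(top-.049*d,ori(d,-2.4))
w=Cam('wrist'); cv2.imwrite('pics/w2.png',w.img)
"
```

```text
t: 2.98
eef_pos: [0.5161, -0.2189, 0.2629]
orientation: [3.032, -0.064, 0.786]
wrist_force: [1.2, -0.0, 0.4]
gripper_width: 0.0501
lin [0.2, -0.5, 24.2] rot [-0.1, -0.1, 0.0] len 24 ang 0.2
```

View pics/w2.png

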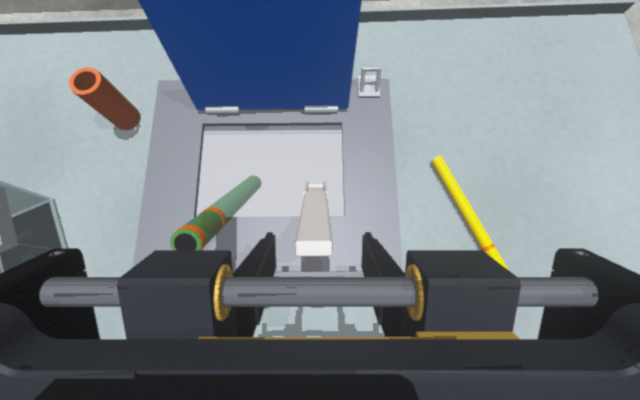

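The scoop top is at (314,245), centred between the fingers at 268 and 370. I'll advance and grip.

```bash
python3 -m handwheel '[{"linear":[0,-0.5,12],"rotation":[0,0,0]},{"linear":[0,-0.5,24],"rotation":[0,0,0]},{"linear":[0,-0.5,24],"rotation":[0,0,0]},{"linear":[0,-0.5,24],"rotation":[0,0,0]},{"linear":[0,-0.5,24],"rotation":[0,0,0]}]' && python3 -m handwheel '[{"linear":[0,0,0],"rotation":[0,0,0]},{"linear":[0,0,0],"rotation":[0,0,0]},{"linear":[0,0,0],"rotation":[0,0,0]},{"linear":[0,0,0],"rotation":[0,0,0]},{"linear":[0,0,0],"rotation":[0,0,0]}]' 0 25; python3 -c "
from h import *
print(arm.get_state()['ft_torque'])
w=Cam('wrist'); cv2.imwrite('pics/w3.png',w.img)
"
```

```text
t: 3.75
eef_pos: [0.5279, -0.2189, 0.244]
orientation: [3.03, -0.063, 0.789]
wrist_force: [0.0, 0.5, 0.3]
gripper_width: 0.05
t: 4.38
eef_pos: [0.528, -0.2188, 0.2441]
orientation: [3.029, -0.063, 0.789]
wrist_force: [0.4, 0.2, 0.2]
gripper_width: 0.0219
[0.04307052 0.27792868 0.00535935]
```

View pics/w3.png

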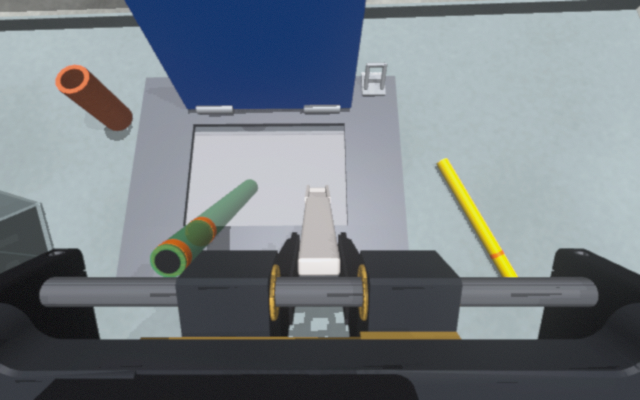

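```bash
python3 -m handwheel '[{"linear":[1,0,-15],"rotation":[0,0,0]},{"linear":[2,0,-45],"rotation":[0,0,0]},{"linear":[2,0,-80],"rotation":[0,0,0]},{"linear":[2,0,-120],"rotation":[0,0,0]},{"linear":[2,0,-160],"rotation":[0,0,0]}]' ; python3 -c "
from h import *
w=Cam('wrist'); cv2.imwrite('pics/w4.png',w.img)
goto([.44,-.20,.42],ori([0,0,1],-2.4))
goto([.44,-.05,.42],ori([0,0,1],10))
"
```

```text
t: 5.05
eef_pos: [0.4504, -0.2154, 0.3866]
orientation: [3.029, -0.063, 0.789]
wrist_force: [0.3, 0.7, 0.6]
gripper_width: 0.022
lin [5.0, -15.2, -30.2] rot [0.3, -29.5, 0.1] len 34 ang 29.5
lin [-0.1, -165.0, -33.9] rot [3.5, -29.3, -12.0] len 168 ang 31.9
```

View pics/w4.png

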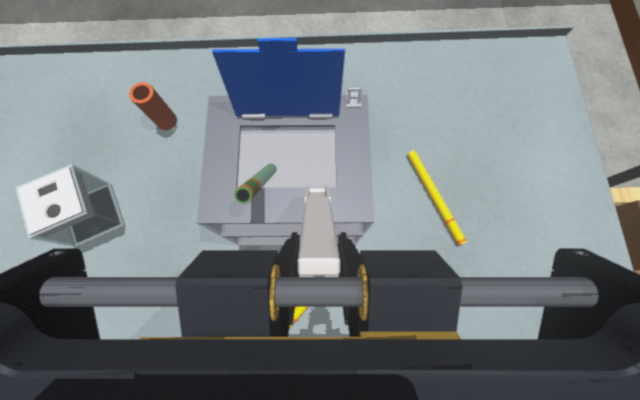

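```bash
python3 -m handwheel '[{"linear":[2,0,-12],"rotation":[0,-10,0]},{"linear":[3,-3,-22],"rotation":[0,-20,0]},{"linear":[5,-10,-30],"rotation":[0.2,-29.5,0]},{"linear":[3,-65,-32],"rotation":[1.5,-29.4,-5]},{"linear":[0,-125,-33],"rotation":[3,-29.3,-10]}]' ; python3 -c "
from h import *
goto([.44,.08,.40],ori([0,0,1],23.4))
goto([.55,.205,.36],ori([0,0,1],23.4))
"
```

```text
t: 5.72
eef_pos: [0.4387, -0.089, 0.4196]
orientation: [-3.133, -0.219, -0.001]
wrist_force: [1.2, 0.6, -0.9]
gripper_width: 0.0217
lin [24.8, -167.2, 19.7] rot [-0.0, -0.0, -15.4] len 170 ang 15.4
lin [151.2, -275.6, 59.8] rot [-0.0, -0.0, -15.4] len 320 ang 15.4
```

```bash
python3 -m handwheel '[{"linear":[25,-50,8],"rotation":[0,0,-5]},{"linear":[55,-105,20],"rotation":[0,0,-10]},{"linear":[85,-158,32],"rotation":[0,0,-15.4]},{"linear":[115,-210,45],"rotation":[0,0,-15.4]},{"linear":[142,-258,56],"rotation":[0,0,-15.4]}]' ; python3 -c "
from h import *
for n in ('wrist','side','top'):
  c=Cam(n); cv2.imwrite('pics/%s5.png'%n,c.img)
print(tool())
"
```

```text
t: 6.35
eef_pos: [0.5436, 0.1881, 0.3641]
orientation: [-3.076, -0.637, -0.001]
wrist_force: [1.0, -1.0, -0.2]
gripper_width: 0.0219
[[ 9.16800335e-01  3.99343706e-01 -1.32316421e-03  5.43245298e-01]
 [ 3.99344099e-01 -9.16801117e-01  3.64145658e-05  1.87886243e-01]
 [-1.19853649e-03 -5.61782704e-04 -9.99999124e-01  3.63122611e-01]
 [ 0.00000000e+00  0.00000000e+00  0.00000000e+00  1.00000000e+00]]
```

View pics/wrist5.png

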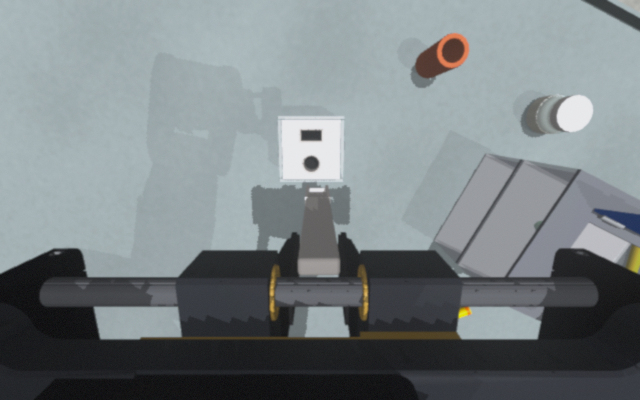

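View pics/side5.png

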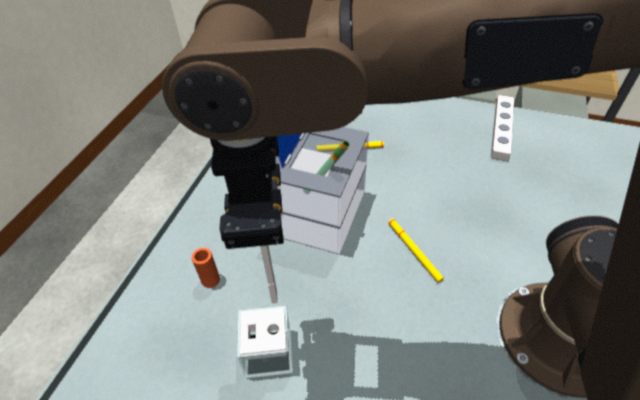

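View pics/top5.png

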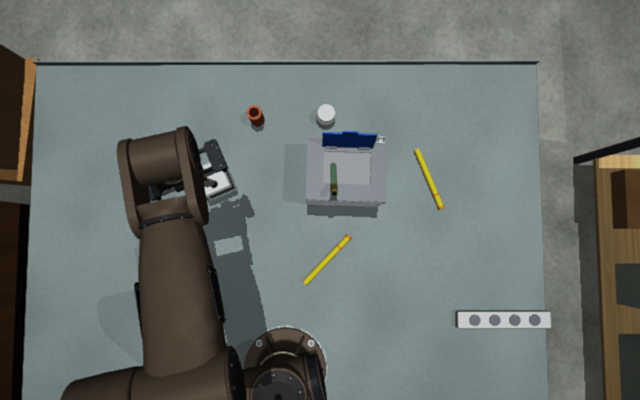

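Wrist: slot at (311,134), hole at (311,163), scoop foot at about (317,189). The cup's edges are square to the picture. Zooming for sub-pixel positions.

```bash
python3 -c "
import cv2
a=cv2.imread('pics/wrist5.png'); cv2.imwrite('pics/w5z.png',cv2.resize(a[110:290,260:365],None,fx=3*1.1*1,fy=3.3,interpolation=cv2.INTER_CUBIC))
b=cv2.imread('pics/side5.png'); cv2.imwrite('pics/s5z.png',cv2.resize(b[230:390,220:320],None,fx=3.5,fy=3.5,interpolation=cv2.INTER_CUBIC))"
```

```text
(no output)
```

View pics/w5z.png

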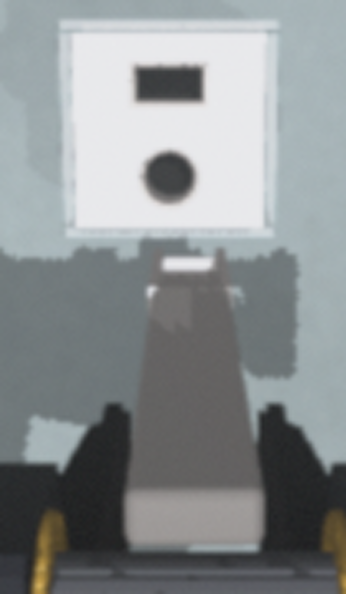

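View pics/s5z.png

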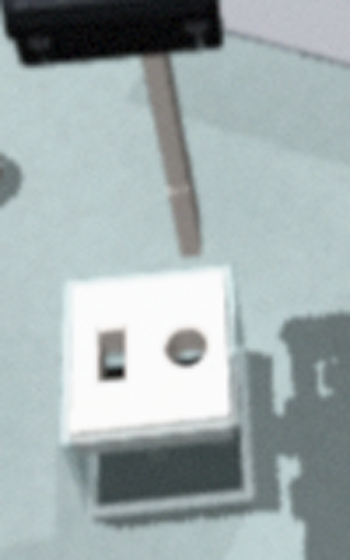

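```bash
cat >> h.py <<'E'
def in_tool(w,T,p): return T[:3,:3].T@(np.asarray(p)-T[:3,3])*1000
E
python3 - <<'E'
from h import *
np.set_printoptions(precision=1,suppress=True)
T=tool(); w=Cam("wrist")
W=lambda x,y:((x+.5)/3.3-.5+260,(y+.5)/3.3-.5+110)
zf=T[2,3]
def tl(x,y,zt):  # intersect ray with tool plane z=zt(mm)
    o,d=w.ray(*W(x,y)); o=in_tool(w,T,o); d=T[:3,:3].T@d; return o+d*(zt-o[2])/d[2]
for n,a,z in [("top c",(194.5,518),-49),("topL",(124,488),-49),("topR",(265,488),-49),("footc",(189,253),151),("footL",(153,253),151),("footR",(225,253),151)]:
    print(n,tl(*a,z))
zc=(T[2,3]-.106)*1000
for n,a in [("slot",(169,84)),("hole",(169,177)),("slotT",(169,66)),("slotB",(169,102)),("slotL",(134,84)),("slotR",(204,84)),("cupL",(60,130)),("cupR",(279,130)),("cupT",(169,20)),("cupB",(169,238))]: 
    p=tl(*a,zc); print(n,p,"world",(T@np.r_[p/1000,1])[:3]*1000)
E
```

```text
top c [  1.6  -0.7 -49. ]
topL [  6.6 -11.6 -49. ]
topR [  6.6  10.2 -49. ]
footc [  4.5  -2.7 151. ]
footL [  4.5 -15.  151. ]
footR [  4.5   9.5 151. ]
slot [ 57.3 -11.8 257.1] world [590.7 221.6 105.9]
hole [ 17.6 -12.1 257.1] world [554.2 206.  106. ]
slotT [ 64.7 -11.8 257.1] world [597.5 224.6 105.9]
slotB [ 49.7 -11.9 257.1] world [583.7 218.7 105.9]
slotL [ 57.3 -26.8 257.1] world [584.7 235.3 105.9]
slotR [ 57.3   3.1 257.1] world [596.6 207.9 105.9]
cupL [ 37.9 -59.1 257.1] world [554.  257.2 106. ]
cupR [ 37.9  35.6 257.1] world [591.8 170.4 105.9]
cupT [ 83.6 -11.7 257.1] world [614.8 232.  105.9]
cupB [ -9.4 -12.3 257.1] world [529.4 195.4 106. ]
```

```bash
python3 -m handwheel '[{"linear":[20,-3,10],"rotation":[0,0,0]},{"linear":[40,-6,30],"rotation":[0,0,0]},{"linear":[57.5,-9,50],"rotation":[0,0,0]},{"linear":[57.8,-9,70],"rotation":[0,0,0]},{"linear":[57.8,-9,82],"rotation":[0,0,0]}]' ; python3 -c "
from h import *
print(tool())
for n in ('wrist','side'):
  c=Cam(n); cv2.imwrite('pics/%s6.png'%n,c.img)
a=cv2.imread('pics/wrist6.png'); cv2.imwrite('pics/w6z.png',cv2.resize(a[110:290,230:405],None,fx=3.3,fy=3.3,interpolation=cv2.INTER_CUBIC))
b=cv2.imread('pics/side6.png'); cv2.imwrite('pics/s6z.png',cv2.resize(b[230:390,220:320],None,fx=3.5,fy=3.5,interpolation=cv2.INTER_CUBIC))"
```

```text
t: 7.18
eef_pos: [0.5929, 0.2172, 0.2806]
orientation: [3.076, 0.637, -0.002]
wrist_force: [-0.2, -0.8, -0.6]
gripper_width: 0.0219
[[ 9.17835290e-01  3.96959474e-01 -1.24777675e-03  5.92937142e-01]
 [ 3.96959452e-01 -9.17836106e-01 -2.76184003e-04  2.17166992e-01]
 [-1.25488841e-03 -2.41825352e-04 -9.99999183e-01  2.80649942e-01]
 [ 0.00000000e+00  0.00000000e+00  0.00000000e+00  1.00000000e+00]]
```

View pics/w6z.png

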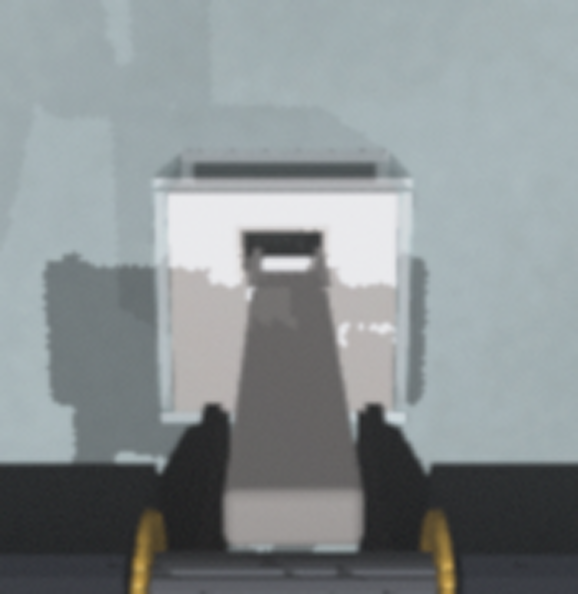

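View pics/s6z.png

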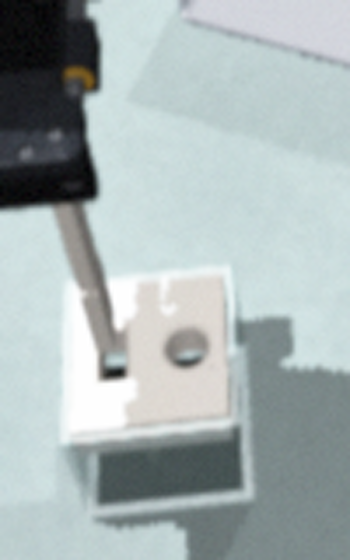

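```bash
python3 - <<'E'
from h import *
np.set_printoptions(precision=1,suppress=True)
T=tool(); w=Cam("wrist")
W=lambda x,y:((x+.5)/3.3-.5+230,(y+.5)/3.3-.5+110)
def tl(x,y,zt):
    o,d=w.ray(*W(x,y)); o=in_tool(w,T,o); d=T[:3,:3].T@d; return o+d*(zt-o[2])/d[2]
zc=174.6
for n,a,z in [("slotT",(283.5,230),zc),("slotL",(241,235),zc),("slotR",(326,235),zc),("footL",(249,252),151),("footR",(327,252),151),("cupL",(155,300),zc),("cupR",(411,300),zc),("cupTop",(283,180),zc),("cupbot",(283,419),zc)]: 
    print(n,tl(*a,z))
# predicted slot from earlier world
print(in_tool(w,T,[.5907,.2216,.106]),in_tool(w,T,[.591,.2214,.106]))
E
python3 -c "
import cv2
a=cv2.imread('pics/wrist6.png'); cv2.imwrite('pics/w6y.png',cv2.resize(a[170:215,295:340],None,fx=11,fy=11,interpolation=cv2.INTER_CUBIC))"
```

```text
slotT [  8.4  -4.5 174.6]
slotL [  6.6 -19.9 174.6]
slotR [  6.5  10.9 174.6]
footL [  4.9 -16.1 151. ]
footR [  4.9  10.6 151. ]
cupL [-17.7 -52.  174.6]
cupR [-17.7  42.4 174.6]
cupTop [ 26.5  -4.6 174.6]
cupbot [-64.2  -4.9 174.6]
[  0.4  -4.6 174.8] [  0.6  -4.3 174.8]
```

View pics/w6y.png

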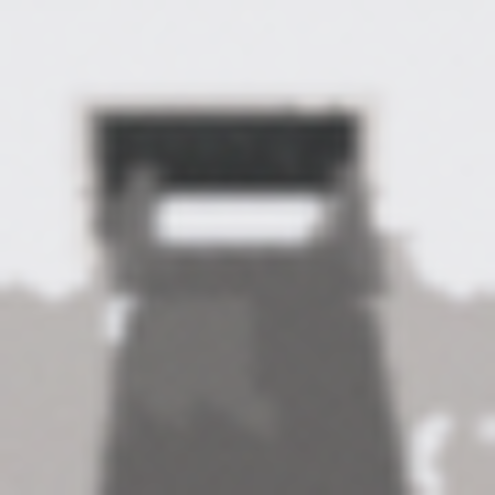

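```bash
python3 -m handwheel '[{"linear":[0.9,-1.8,2],"rotation":[0,0,0]},{"linear":[0.9,-1.8,10],"rotation":[0,0,0]},{"linear":[0.9,-1.8,18],"rotation":[0,0,0]},{"linear":[0.9,-1.8,26],"rotation":[0,0,0]},{"linear":[0.9,-1.8,34],"rotation":[0,0,0]}]' ; python3 -c "
from h import *
print(tool())
for n in ('wrist','side'):
  c=Cam(n); cv2.imwrite('pics/%s7.png'%n,c.img)
s=arm.get_state();print(s['wrist_force'],s['ft_torque'])
a=cv2.imread('pics/wrist7.png')[110:290,230:405]
b=cv2.imread('pics/side7.png')[230:390,220:320]
a=cv2.resize(a,None,fx=2.5,fy=2.5);b=cv2.resize(b,None,fx=2.8,fy=2.8);o=np.zeros((450,800,3),np.uint8);o[:a.shape[0],:a.shape[1]]=a;o[:b.shape[0],450:450+b.shape[1]]=b
cv2.imwrite('pics/c7.png',o)"
```

```text
t: 7.95
eef_pos: [0.5928, 0.2194, 0.2472]
orientation: [-3.076, -0.638, 0.001]
wrist_force: [0.2, 0.0, -0.6]
gripper_width: 0.0219
[[ 9.17635270e-01  3.97422849e-01 -7.68456424e-04  5.92765468e-01]
 [ 3.97422911e-01 -9.17635562e-01 -7.70942381e-05  2.19447035e-01]
 [-7.35801954e-04 -2.34657796e-04 -9.99999702e-01  2.47186648e-01]
 [ 0.00000000e+00  0.00000000e+00  0.00000000e+00  1.00000000e+00]]
[0.26520157 0.20365693 0.57616454] [0.03636884 0.01647341 0.00558737]
```

View pics/c7.png

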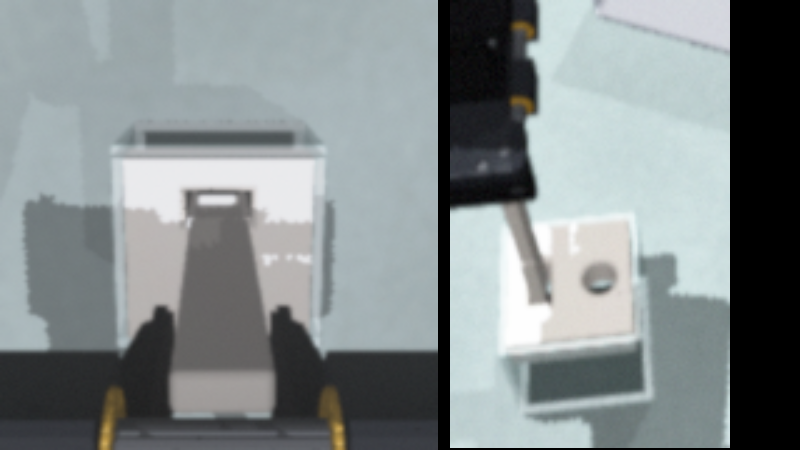

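The foot has entered the slot with force near zero, so I'll keep lowering.

```bash
python3 -m handwheel '[{"linear":[0,0,10],"rotation":[0,0,0]},{"linear":[0,0,25],"rotation":[0,0,0]},{"linear":[0,0,42],"rotation":[0,0,0]},{"linear":[0,0,58],"rotation":[0,0,0]},{"linear":[0,0,68],"rotation":[0,0,0]}]' ; python3 -m handwheel '[{"linear":[0,0,4],"rotation":[0,0,0]},{"linear":[0,0,8],"rotation":[0,0,0]},{"linear":[0,0,11],"rotation":[0,0,0]},{"linear":[0,0,14],"rotation":[0,0,0]},{"linear":[0,0,15],"rotation":[0,0,0]}]'
```

```text
t: 8.68
eef_pos: [0.592, 0.2192, 0.1772]
orientation: [3.076, 0.638, -0.005]
wrist_force: [-0.2, 0.6, -0.5]
gripper_width: 0.0218
t: 9.3
eef_pos: [0.592, 0.2192, 0.1622]
orientation: [3.076, 0.638, -0.005]
wrist_force: [1.0, 0.7, -0.0]
gripper_width: 0.022
```

```bash
python3 -m handwheel '[{"linear":[0,0,1],"rotation":[0,0,0]},{"linear":[0,0,1.5],"rotation":[0,0,0]},{"linear":[0,0,2],"rotation":[0,0,0]},{"linear":[0,0,2.5],"rotation":[0,0,0]},{"linear":[0,0,3],"rotation":[0,0,0]}]' ; python3 -m handwheel '[{"linear":[0,0,0.5],"rotation":[0,0,0]},{"linear":[0,0,1],"rotation":[0,0,0]},{"linear":[0,0,1.5],"rotation":[0,0,0]},{"linear":[0,0,2],"rotation":[0,0,0]},{"linear":[0,0,2],"rotation":[0,0,0]}]'
```

```text
t: 9.93
eef_pos: [0.592, 0.2193, 0.1592]
orientation: [3.076, 0.638, -0.005]
wrist_force: [-0.1, 0.2, 0.1]
gripper_width: 0.0216
t: 10.55
eef_pos: [0.5925, 0.2194, 0.1582]
orientation: [-3.076, -0.637, 0.002]
wrist_force: [-0.4, -0.0, 7.6]
gripper_width: 0.022
```

Contact is 7.6 N at the expected height, so the foot is on the floor. I'll ease off a touch, release and retreat straight up.

```bash
python3 -m handwheel '[{"linear":[0,0,-0.5],"rotation":[0,0,0]},{"linear":[0,0,-0.5],"rotation":[0,0,0]},{"linear":[0,0,-0.5],"rotation":[0,0,0]},{"linear":[0,0,-0.5],"rotation":[0,0,0]},{"linear":[0,0,-0.5],"rotation":[0,0,0]}]'; python3 -m handwheel '[{"linear":[0,0,0],"rotation":[0,0,0]},{"linear":[0,0,0],"rotation":[0,0,0]},{"linear":[0,0,0],"rotation":[0,0,0]},{"linear":[0,0,-15],"rotation":[0,0,0]},{"linear":[0,0,-40],"rotation":[0,0,0]}]' 45;  python3 -m handwheel '[{"linear":[0,0,-40],"rotation":[0,0,0]},{"linear":[0,0,-80],"rotation":[0,0,0]},{"linear":[0,0,-110],"rotation":[0,0,0]},{"linear":[0,0,-115],"rotation":[0,0,0]},{"linear":[0,0,-115],"rotation":[0,0,0]}]'; python3 -c "
from h import *
for n in ('wrist','side'):
  c=Cam(n); cv2.imwrite('pics/%s8.png'%n,c.img)
a=cv2.imread('pics/wrist8.png')[90:290,230:405]
b=cv2.imread('pics/side8.png')[200:390,180:320]
a=cv2.resize(a,None,fx=2.5,fy=2.5);b=cv2.resize(b,None,fx=2.5,fy=2.5);o=np.zeros((500,800,3),np.uint8);o[:a.shape[0],:a.shape[1]]=a;o[:b.shape[0],450:450+b.shape[1]]=b
cv2.imwrite('pics/c8.png',o)"
```

```text
t: 11.18
eef_pos: [0.5925, 0.2194, 0.1586]
orientation: [-3.076, -0.637, 0.003]
wrist_force: [0.5, 0.6, -0.3]
gripper_width: 0.0217
t: 11.8
eef_pos: [0.5924, 0.2194, 0.1993]
orientation: [-3.076, -0.638, 0.004]
wrist_force: [0.8, -0.8, -0.9]
gripper_width: 0.045
t: 12.42
eef_pos: [0.5924, 0.2193, 0.3141]
orientation: [-3.076, -0.638, 0.005]
wrist_force: [1.1, 0.2, -0.2]
gripper_width: 0.0452
```

View pics/c8.png

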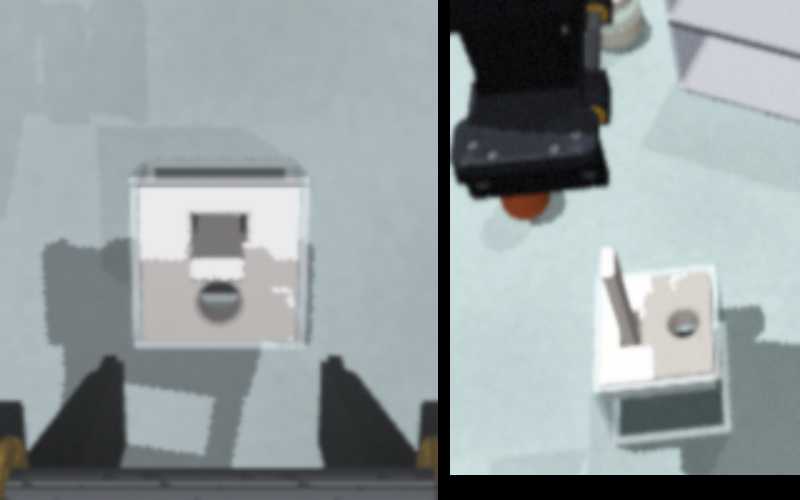

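```bash
python3 -c "
from h import *
d=np.array([-.4846,.0215,.875]); top=np.array([.511,-.1435,.2845])
goto([.53,.04,.35],ori([-.24,.01,.97],10))
goto(top+.05*d,ori(d,-2.4))"
```

```text
lin [-128.6, 139.8, -36.4] rot [-4.6, 13.4, 13.0] len 193 ang 19.2
lin [-240.6, 290.0, -14.3] rot [-6.6, 28.8, 25.2] len 377 ang 38.8
```

```bash
python3 -m handwheel '[{"linear":[-40,30,-30],"rotation":[0,3,3]},{"linear":[-85,82,-40],"rotation":[-2,8,8]},{"linear":[-125,132,-45],"rotation":[-4,13,13]},{"linear":[-163,180,-40],"rotation":[-5,20,17]},{"linear":[-198,230,-30],"rotation":[-6,25,22]}]' ; python3 -c "
from h import *
d=np.array([-.4846,.0215,.875]); top=np.array([.511,-.1435,.2845])
goto(top+.05*d,ori(d,-2.4))"
```

```text
t: 13.15
eef_pos: [0.5022, -0.0653, 0.3444]
orientation: [3.049, 0.024, 0.689]
wrist_force: [1.8, -0.5, 0.8]
gripper_width: 0.0453
lin [-22.3, 76.6, 8.9] rot [-0.5, 3.5, 3.2] len 80 ang 4.8
```

```bash
python3 -m handwheel '[{"linear":[-12,38,2],"rotation":[-0.5,2,2]},{"linear":[-22.3,70,5],"rotation":[-0.5,3.5,3.2]},{"linear":[-22.3,76.6,8.9],"rotation":[-0.5,3.5,3.2]},{"linear":[-22.3,76.6,8.9],"rotation":[-0.5,3.5,3.2]},{"linear":[-22.3,76.6,8.9],"rotation":[-0.5,3.5,3.2]}]' ; python3 -c "
from h import *
d=np.array([-.4846,.0215,.875]); top=np.array([.511,-.1435,.2845])
goto(top-.049*d,ori(d,-2.4))
w=Cam('wrist'); cv2.imwrite('pics/w9.png',w.img)"
```

```text
t: 13.78
eef_pos: [0.4871, -0.1415, 0.3282]
orientation: [3.031, -0.061, 0.783]
wrist_force: [0.3, 0.1, -0.3]
gripper_width: 0.045
lin [-0.2, 1.0, 98.8] rot [-0.1, 0.0, 0.0] len 99 ang 0.1
```

View pics/w9.png

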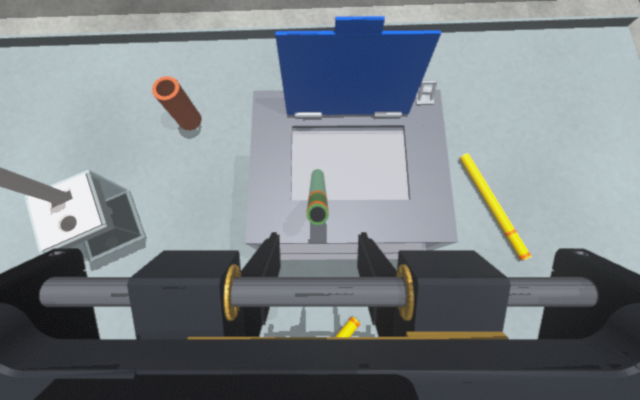

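The tube is centred between the fingers (top at (317,213), foot at (318,173)). Advancing.

```bash
python3 -m handwheel '[{"linear":[0,1,20],"rotation":[0,0,0]},{"linear":[0,1,45],"rotation":[0,0,0]},{"linear":[0,1,70],"rotation":[0,0,0]},{"linear":[0,1,90],"rotation":[0,0,0]},{"linear":[0,1,99],"rotation":[0,0,0]}]' && python3 -m handwheel '[{"linear":[0,0,0],"rotation":[0,0,0]},{"linear":[0,0,0],"rotation":[0,0,0]},{"linear":[0,0,0],"rotation":[0,0,0]},{"linear":[0,0,0],"rotation":[0,0,0]},{"linear":[0,0,0],"rotation":[0,0,0]}]' 0 25; python3 -c "
from h import *
w=Cam('wrist'); cv2.imwrite('pics/w10.png',w.img)
d=np.array([-.4846,.0215,.875]); top=np.array([.511,-.1435,.2845])
goto(top-.049*d,ori(d,-2.4))
"
```

```text
t: 14.45
eef_pos: [0.5354, -0.1435, 0.2409]
orientation: [3.032, -0.059, 0.782]
wrist_force: [0.1, 1.2, -0.0]
gripper_width: 0.0449
t: 15.08
eef_pos: [0.5354, -0.1436, 0.2412]
orientation: [3.031, -0.059, 0.783]
wrist_force: [-0.4, 0.4, 1.6]
gripper_width: 0.0175
lin [-0.4, 0.9, -0.7] rot [-0.1, 0.0, 0.1] len 1 ang 0.2
```

View pics/w10.png

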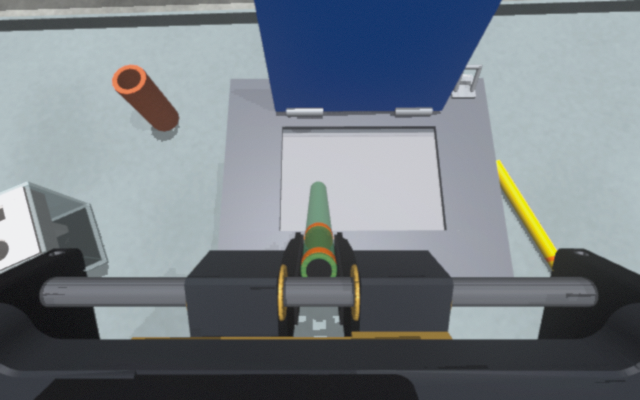

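Gripped at 17.5 mm. Pulling out along the axis.

```bash
python3 -m handwheel '[{"linear":[1,0,-15],"rotation":[0,0,0]},{"linear":[2,0,-45],"rotation":[0,0,0]},{"linear":[2,0,-80],"rotation":[0,0,0]},{"linear":[2,0,-120],"rotation":[0,0,0]},{"linear":[2,0,-160],"rotation":[0,0,0]}]' ; python3 -c "
from h import *
w=Cam('wrist'); cv2.imwrite('pics/w11.png',w.img)
goto([.45,-.13,.415],ori([0,0,1],-2.4))
goto([.45,0,.415],ori([0,0,1],10))
"
```

```text
t: 15.75
eef_pos: [0.4584, -0.1403, 0.384]
orientation: [3.031, -0.059, 0.782]
wrist_force: [0.3, -0.1, -0.8]
gripper_width: 0.0178
lin [5.6, -10.0, -27.1] rot [0.2, -29.3, 0.2] len 29 ang 29.3
lin [1.4, -139.9, -30.1] rot [3.4, -29.1, -11.9] len 143 ang 31.6
```

View pics/w11.png

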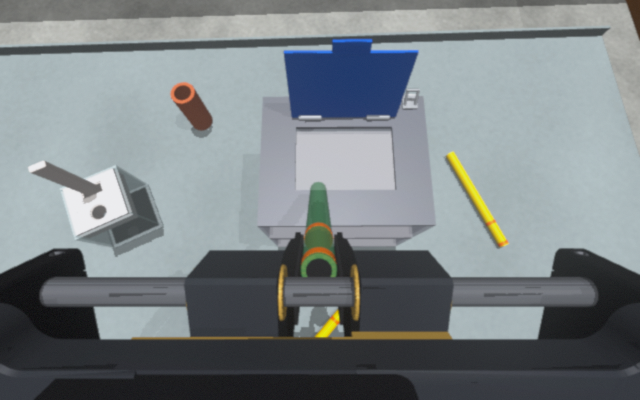

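```bash
python3 -m handwheel '[{"linear":[2,0,-12],"rotation":[0,-10,0]},{"linear":[3,-10,-20],"rotation":[0,-20,0]},{"linear":[5,-35,-27],"rotation":[1,-29.2,-3]},{"linear":[3,-90,-29],"rotation":[2,-29.2,-8]},{"linear":[1.4,-139.9,-30],"rotation":[3.4,-29.1,-11.9]}]' ; python3 -c "
from h import *
goto([.513,.188,.36],ori([0,0,1],23.5))
"
```

```text
t: 16.42
eef_pos: [0.4497, 0.0013, 0.4152]
orientation: [3.129, 0.276, -0.0]
wrist_force: [1.2, -0.6, -0.9]
gripper_width: 0.0176
lin [95.1, -172.7, 55.2] rot [0.0, 0.0, -13.4] len 205 ang 13.4
```

```bash
python3 -m handwheel '[{"linear":[24,-43,14],"rotation":[0,0,-4]},{"linear":[48,-87,28],"rotation":[0,0,-8]},{"linear":[72,-130,42],"rotation":[0,0,-13.4]},{"linear":[95.1,-172.7,55.2],"rotation":[0,0,-13.4]},{"linear":[95.1,-172.7,55.2],"rotation":[0,0,-13.4]}]' ; python3 -c "
from h import *
print(tool())
w=Cam('wrist'); cv2.imwrite('pics/w12.png',w.img)
cv2.imwrite('pics/w12z.png',cv2.resize(w.img[110:290,260:365],None,fx=3.3,fy=3.3,interpolation=cv2.INTER_CUBIC))"
```

```text
t: 17.05
eef_pos: [0.5127, 0.19, 0.3589]
orientation: [3.074, 0.643, -0.004]
wrist_force: [0.3, -0.3, -0.2]
gripper_width: 0.0176
[[ 9.16149564e-01  4.00828793e-01 -2.50113299e-03  5.12733135e-01]
 [ 4.00827316e-01 -9.16152978e-01 -1.08835272e-03  1.89950955e-01]
 [-2.72766354e-03 -5.42855426e-06 -9.99996280e-01  3.58896540e-01]
 [ 0.00000000e+00  0.00000000e+00  0.00000000e+00  1.00000000e+00]]
```

View pics/w12z.png

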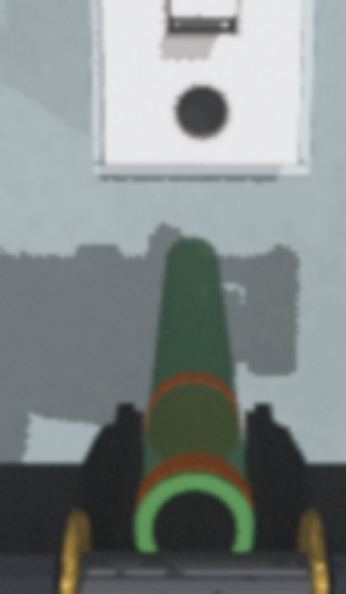

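Run:
```python
from h import *
np.set_printoptions(precision=1,suppress=True)
T=tool(); w=Cam("wrist")
W=lambda x,y:((x+.5)/3.3-.5+260,(y+.5)/3.3-.5+110)
def tl(x,y,zt):
    o,d=w.ray(*W(x,y)); o=in_tool(w,T,o); d=T[:3,:3].T@d; return o+d*(zt-o[2])/d[2]
zc=T[2,3]*1000-106
for n,a,z in [("hole",(202,111),zc),("foot apex",(191,238),151),("footL",(165,262),151),("footR",(217,262),151),("topc",(194,531),-49),("topL",(134,531),-49),("topR",(255,531),-49),("topT",(194,472),-49)]:
    p=tl(*a,z); print(n,p,"world",(T@np.r_[p/1000,1])[:3]*1000)
```

```text
hole [ 46.1   2.3 253.7] world [555.5 204.7 105.9]
foot apex [  9.7  -2.1 151. ] world [520.5 194.2 208.7]
footL [  1.4 -11.  151. ] world [509.3 199.  208.7]
footR [  1.4   6.8 151. ] world [516.4 182.7 208.7]
topc [ -0.7  -0.8 -49. ] world [511.8 189.1 408.7]
topL [ -0.7 -10.2 -49. ] world [508.  197.7 408.7]
topR [ -0.7   8.7 -49. ] world [515.6 180.4 408.7]
topT [  9.3  -0.8 -49. ] world [520.9 193.1 408.7]
```

```bash
python3 -m handwheel '[{"linear":[15,2,10],"rotation":[0,0,0]},{"linear":[30,4,30],"rotation":[0,0,0]},{"linear":[45.6,4.7,50],"rotation":[0,0,0]},{"linear":[45.6,4.7,70],"rotation":[0,0,0]},{"linear":[45.6,4.7,80],"rotation":[0,0,0]}]' ; python3 -c "
from h import *
print(tool())
for n in ('wrist','side'):
  c=Cam(n); cv2.imwrite('pics/%s13.png'%n,c.img)
a=cv2.imread('pics/wrist13.png'); cv2.imwrite('pics/w13z.png',cv2.resize(a[140:240,260:380],None,fx=6,fy=6,interpolation=cv2.INTER_CUBIC))
b=cv2.imread('pics/side13.png'); cv2.imwrite('pics/s13z.png',cv2.resize(b[200:390,200:320],None,fx=3,fy=3,interpolation=cv2.INTER_CUBIC))"
```

```text
t: 17.77
eef_pos: [0.5565, 0.2014, 0.2778]
orientation: [3.075, 0.639, -0.006]
wrist_force: [-0.3, -0.7, -0.3]
gripper_width: 0.0175
[[ 9.17081542e-01  3.98686452e-01 -3.24945240e-03  5.56452200e-01]
 [ 3.98683150e-01 -9.17087276e-01 -1.63553759e-03  2.01445512e-01]
 [-3.63209813e-03  2.04419418e-04 -9.99993383e-01  2.77784895e-01]
 [ 0.00000000e+00  0.00000000e+00  0.00000000e+00  1.00000000e+00]]
```

View pics/w13z.png

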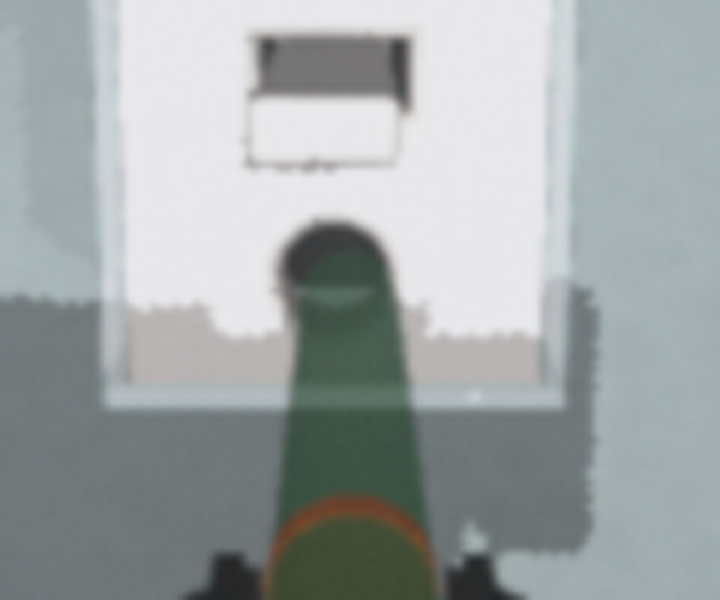

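View pics/s13z.png

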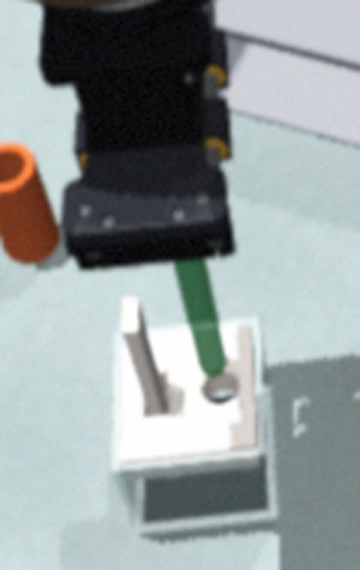

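Run:
```python
from h import *
np.set_printoptions(precision=1,suppress=True)
T=tool(); w=Cam("wrist")
W=lambda x,y:((x+.5)/6-.5+260,(y+.5)/6-.5+140)
def tl(x,y,zt):
    o,d=w.ray(*W(x,y)); o=in_tool(w,T,o); d=T[:3,:3].T@d; return o+d*(zt-o[2])/d[2]
zc=T[2,3]*1000-106; print(zc)
for n,a,z in [("holeT",(334,220),zc),("holeL",(280,268),zc),("holeR",(388,268),zc),("apex",(345,240),151),("footL",(298,300),151),("footR",(396,300),151),("cupL",(97,200),zc),("cupR",(572,200),zc),("cupB",(340,407),zc)]:
    print(n,tl(*a,z))
print("hole pred",in_tool(w,T,[.5542,.2060,.106]),in_tool(w,T,[.5543,.2055,.106]))
g=cv2.resize(w.img[170:205,295:340],None,fx=14,fy=14,interpolation=cv2.INTER_CUBIC); cv2.imwrite("pics/w13y.png",cv2.convertScaleAbs(g,alpha=1.6,beta=0))
```

```text
172.65544896767005
holeT [ 12.4  -4.8 172.7]
holeL [  2.8 -15.6 172.7]
holeR [  2.8   5.9 172.7]
apex [ 12.2  -2.6 151. ]
footL [  0.8 -11.4 151. ]
footR [  0.8   7.  151. ]
cupL [ 16.4 -51.6 172.7]
cupR [ 16.4  42.1 172.7]
cupB [-25.8  -3.7 172.7]
hole pred [  0.5  -5.  172.7] [  0.4  -4.5 172.7]
```

View pics/w13y.png

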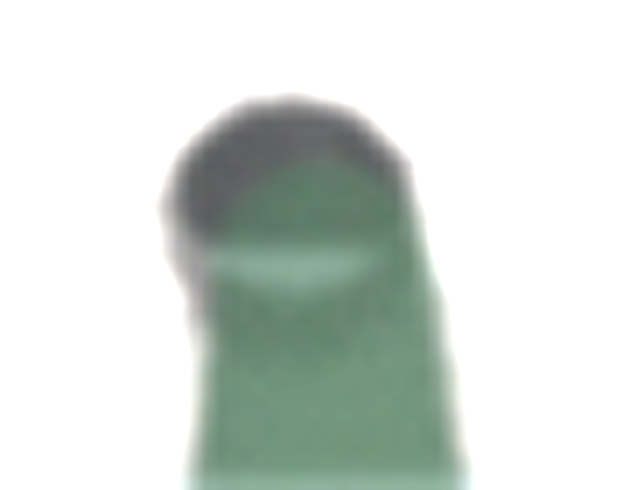

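Run:
```python
from h import *
np.set_printoptions(precision=1,suppress=True)
T=tool(); s=Cam("side")
S=lambda x,y:((x+.5)/3-.5+200,(y+.5)/3-.5+200)
print("hole",in_tool(s,T,s.onz(*S(222,387),.106)))
for a in [(212,374),(213,371)]: print("foot",in_tool(s,T,s.onz(*S(*a),.1268)))
cv2.imwrite("pics/s13y.png",cv2.resize(s.img[305:345,255:295],None,fx=14,fy=14,interpolation=cv2.INTER_CUBIC))
```

```text
hole [ -2.3  -5.9 173.8]
foot [  1.7  -7.1 153. ]
foot [  1.1  -5.1 153. ]
```

View pics/s13y.png

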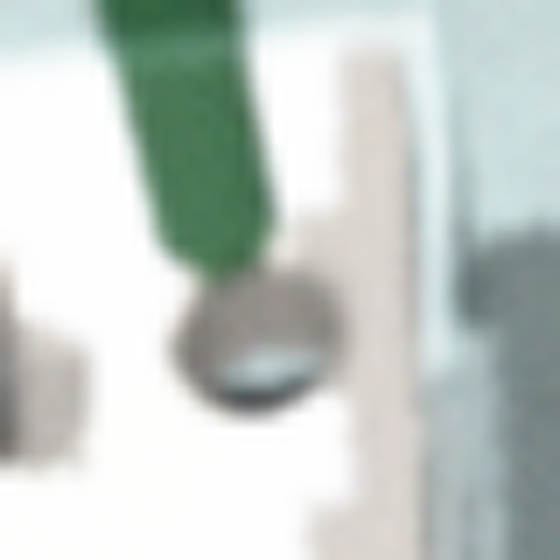

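Run:
```python
from h import *
np.set_printoptions(precision=1,suppress=True)
T=tool(); s=Cam("side")
S=lambda x,y:((x+.5)/14-.5+255,(y+.5)/14-.5+305)
print("hole",in_tool(s,T,s.onz(*S(260,336),.106)))
for a in [(216,227),(218,222)]: print("foot",in_tool(s,T,s.onz(*S(*a),.1268)))
# where foot centre (0,0,151) and hole candidates project, in zoom coords
for p in [(0,0,151),(9,0,151),(-9,0,151),(0,9,151),(0,-9,151)]:
    q=s.proj((T@np.r_[np.array(p)/1000,1])[:3]); print(p,(q-[255,305])*14)
```

```text
hole [ -1.7  -5.6 174.5]
foot [  1.9   0.2 153.7]
foot [  1.6   0.9 153.7]
(0, 0, 151) [221.4 210.9]
(9, 0, 151) [153.5 218.1]
(-9, 0, 151) [289.2 203.7]
(0, 9, 151) [219.8 149.1]
(0, -9, 151) [223.1 273.5]
```

```bash
python3 -m handwheel '[{"linear":[-1,-3,0],"rotation":[0,0,0]},{"linear":[-1,-3,4],"rotation":[0,0,0]},{"linear":[-1,-3,8],"rotation":[0,0,0]},{"linear":[-1,-3,13],"rotation":[0,0,0]},{"linear":[-1,-3,16],"rotation":[0,0,0]}]' ; python3 -c "
from h import *
T=tool();print(T[:3,3],T[2,3]-.151)
for n in ('wrist','side'):
  c=Cam(n); cv2.imwrite('pics/%s14.png'%n,c.img)
a=cv2.imread('pics/wrist14.png')[168:208,295:340]
b=cv2.imread('pics/side14.png')[300:345,250:300]
a=cv2.convertScaleAbs(cv2.resize(a,None,fx=8,fy=8,interpolation=cv2.INTER_CUBIC),alpha=1.5);b=cv2.resize(b,None,fx=8,fy=8,interpolation=cv2.INTER_CUBIC);o=np.zeros((400,800,3),np.uint8);o[:a.shape[0],:a.shape[1]]=a;o[:b.shape[0],400:400+b.shape[1]]=b
cv2.imwrite('pics/c14.png',o)"
```

```text
t: 18.65
eef_pos: [0.5544, 0.204, 0.2643]
orientation: [3.075, 0.64, -0.0]
wrist_force: [0.5, 0.7, -0.6]
gripper_width: 0.0174
[0.55444255 0.20396053 0.26432587] 0.11332586904283334
```

View pics/c14.png

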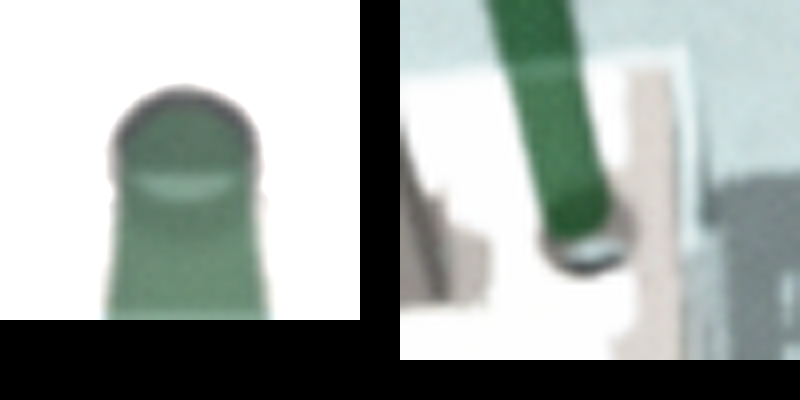

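Run:
```python
from h import *
np.set_printoptions(precision=1,suppress=True)
T=tool(); w=Cam("wrist")
W=lambda x,y:((x+.5)/8-.5+295,(y+.5)/8-.5+168)
def tl(x,y,zt):
    o,d=w.ray(*W(x,y)); o=in_tool(w,T,o); d=T[:3,:3].T@d; return o+d*(zt-o[2])/d[2]
zc=T[2,3]*1000-106; print(zc)
for n,a,z in [("rimT",(185,86),zc),("rimL",(110,150),zc),("rimR",(260,150),zc),("apex",(185,98),151),("footL",(120,150),151),("footR",(252,150),151)]: print(n,tl(*a,z))
s=Cam("side")
for p in [(0,0,151),(9,0,151),(-9,0,151),(0,-9,151),(0,0,158.3),(11.5,0,158.3),(-11.5,0,158.3),(0,-11.5,158.3),(0,11.5,158.3)]:
    q=s.proj((T@np.r_[np.array(p)/1000,1])[:3]); print(p,(q-[250,300])*8+[400,0])
```

```text
158.35696639582392
rimT [ 12.4  -1.9 158.4]
rimL [  3.1 -12.7 158.4]
rimR [  3.1   8.9 158.4]
apex [ 11.9  -1.9 151. ]
footL [  4.5 -11.  151. ]
footR [  4.5   7.6 151. ]
(0, 0, 151) [578.7 204. ]
(9, 0, 151) [540.4 208.1]
(-9, 0, 151) [617.  199.9]
(0, -9, 151) [579.8 239.7]
(0, 0, 158.3) [581.9 218.3]
(11.5, 0, 158.3) [533.2 223.5]
(-11.5, 0, 158.3) [630.5 213.1]
(0, -11.5, 158.3) [583.3 263.8]
(0, 11.5, 158.3) [580.6 173.6]
```

```bash
python3 -m handwheel '[{"linear":[-1.5,-0.8,0],"rotation":[0,0,0]},{"linear":[-1.5,-0.8,2],"rotation":[0,0,0]},{"linear":[-1.5,-0.8,5],"rotation":[0,0,0]},{"linear":[-1.5,-0.8,8],"rotation":[0,0,0]},{"linear":[-1.5,-0.8,11],"rotation":[0,0,0]}]' ; python3 -c "
from h import *
T=tool();print(T[:3,3],T[2,3]-.151)
for n in ('wrist','side'):
  c=Cam(n); cv2.imwrite('pics/%s15.png'%n,c.img)
s=arm.get_state();print(s['wrist_force'],s['ft_torque'])
a=cv2.imread('pics/wrist15.png')[168:208,295:340]
b=cv2.imread('pics/side15.png')[300:345,250:300]
a=cv2.convertScaleAbs(cv2.resize(a,None,fx=8,fy=8,interpolation=cv2.INTER_CUBIC),alpha=1.5);b=cv2.resize(b,None,fx=8,fy=8,interpolation=cv2.INTER_CUBIC);o=np.zeros((400,800,3),np.uint8);o[:a.shape[0],:a.shape[1]]=a;o[:b.shape[0],400:400+b.shape[1]]=b
cv2.imwrite('pics/c15.png',o)"
```

```text
t: 19.48
eef_pos: [0.5529, 0.2041, 0.2535]
orientation: [3.075, 0.64, 0.0]
wrist_force: [-0.6, -0.5, 0.4]
gripper_width: 0.0174
[0.5528892  0.20412654 0.25353351] 0.10253351498929039
[-0.34975644  0.23266696 -0.5888347 ] [-0.01697609 -0.00574143  0.00170101]
```

View pics/c15.png

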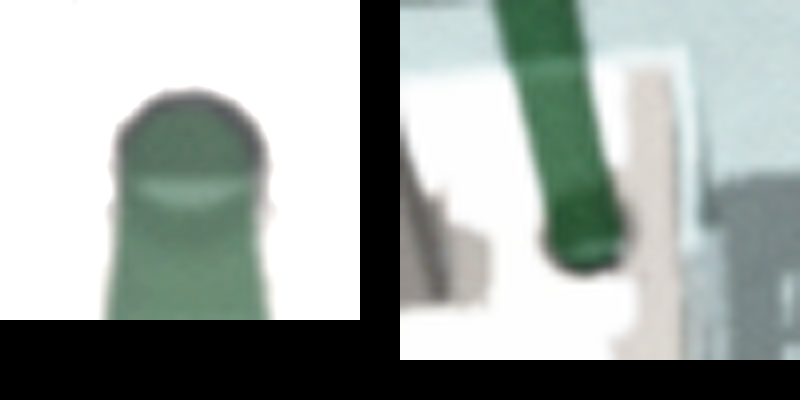

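The foot is about 3 mm into the hole with no force on it. Continuing down.

```bash
python3 -m handwheel '[{"linear":[0,0.3,3],"rotation":[0,0,0]},{"linear":[0,0.3,6],"rotation":[0,0,0]},{"linear":[0,0.3,10],"rotation":[0,0,0]},{"linear":[0,0.3,15],"rotation":[0,0,0]},{"linear":[0,0.3,20],"rotation":[0,0,0]}]'; python3 -m handwheel '[{"linear":[0,0,10],"rotation":[0,0,0]},{"linear":[0,0,22],"rotation":[0,0,0]},{"linear":[0,0,36],"rotation":[0,0,0]},{"linear":[0,0,48],"rotation":[0,0,0]},{"linear":[0,0,55],"rotation":[0,0,0]}]'
```

```text
t: 20.2
eef_pos: [0.5529, 0.2038, 0.233]
orientation: [3.075, 0.64, -0.001]
wrist_force: [0.3, -0.1, -0.5]
gripper_width: 0.0177
t: 20.82
eef_pos: [0.5527, 0.2037, 0.177]
orientation: [3.075, 0.64, -0.002]
wrist_force: [-0.0, 0.3, -1.2]
gripper_width: 0.0174
```

```bash
python3 -m handwheel '[{"linear":[0,0,4],"rotation":[0,0,0]},{"linear":[0,0,8],"rotation":[0,0,0]},{"linear":[0,0,11],"rotation":[0,0,0]},{"linear":[0,0,14],"rotation":[0,0,0]},{"linear":[0,0,15],"rotation":[0,0,0]}]'; python3 -m handwheel '[{"linear":[0,0,0.5],"rotation":[0,0,0]},{"linear":[0,0,1],"rotation":[0,0,0]},{"linear":[0,0,1.5],"rotation":[0,0,0]},{"linear":[0,0,2],"rotation":[0,0,0]},{"linear":[0,0,2.5],"rotation":[0,0,0]}]'
```

```text
t: 21.45
eef_pos: [0.5526, 0.2037, 0.1618]
orientation: [3.075, 0.64, -0.002]
wrist_force: [0.0, 0.7, -0.5]
gripper_width: 0.0176
t: 22.08
eef_pos: [0.5526, 0.2037, 0.1593]
orientation: [3.075, 0.64, -0.002]
wrist_force: [0.7, 0.2, -0.6]
gripper_width: 0.0176
```

```bash
python3 -m handwheel '[{"linear":[0,0,0.5],"rotation":[0,0,0]},{"linear":[0,0,1],"rotation":[0,0,0]},{"linear":[0,0,1.5],"rotation":[0,0,0]},{"linear":[0,0,2],"rotation":[0,0,0]},{"linear":[0,0,2],"rotation":[0,0,0]}]'
```

```text
t: 22.7
eef_pos: [0.5526, 0.2037, 0.1573]
orientation: [3.075, 0.64, -0.002]
wrist_force: [-0.6, 0.9, 0.0]
gripper_width: 0.0177
```

```bash
python3 -m handwheel '[{"linear":[0,0,0.5],"rotation":[0,0,0]},{"linear":[0,0,1],"rotation":[0,0,0]},{"linear":[0,0,1.5],"rotation":[0,0,0]},{"linear":[0,0,2],"rotation":[0,0,0]},{"linear":[0,0,2],"rotation":[0,0,0]}]'
```

```text
t: 23.32
eef_pos: [0.5526, 0.2037, 0.1553]
orientation: [3.075, 0.64, -0.002]
wrist_force: [0.2, 0.3, 0.2]
gripper_width: 0.0173
```

```bash
python3 -c "
from h import *
for n in ('wrist','side'):
  c=Cam(n); cv2.imwrite('pics/%s16.png'%n,c.img)
a=cv2.imread('pics/wrist16.png')[150:300,240:400]
b=cv2.imread('pics/side16.png')[240:390,220:310]
a=cv2.resize(a,None,fx=2.5,fy=2.5,interpolation=cv2.INTER_CUBIC);b=cv2.resize(b,None,fx=4,fy=4,interpolation=cv2.INTER_CUBIC);o=np.zeros((600,800,3),np.uint8);o[:a.shape[0],:a.shape[1]]=a;o[:b.shape[0],420:420+b.shape[1]]=b
cv2.imwrite('pics/c16.png',o)"
```

```text
(no output)
```

View pics/c16.png

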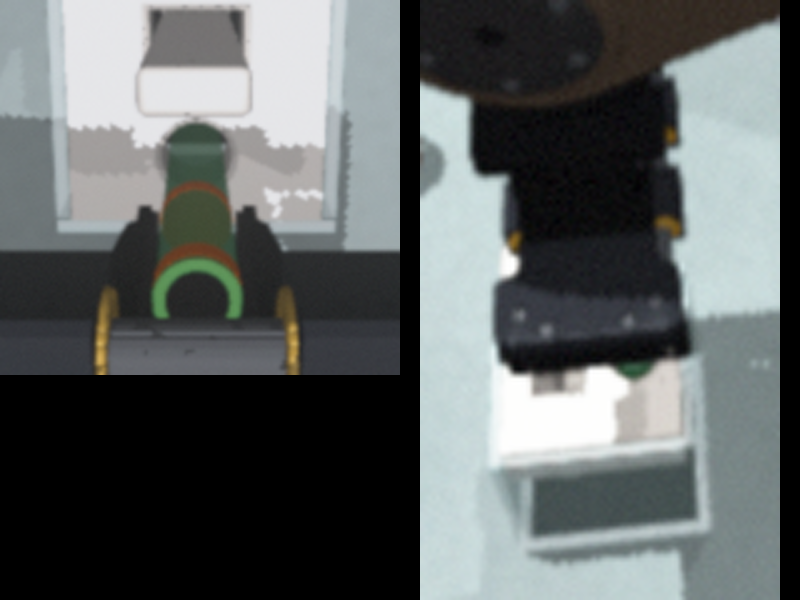

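```bash
python3 -m handwheel '[{"linear":[0,0,0.5],"rotation":[0,0,0]},{"linear":[0,0,1],"rotation":[0,0,0]},{"linear":[0,0,1.5],"rotation":[0,0,0]},{"linear":[0,0,2],"rotation":[0,0,0]},{"linear":[0,0,2],"rotation":[0,0,0]}]' ; python3 -m handwheel '[{"linear":[0,0,0.5],"rotation":[0,0,0]},{"linear":[0,0,1],"rotation":[0,0,0]},{"linear":[0,0,1.5],"rotation":[0,0,0]},{"linear":[0,0,1.5],"rotation":[0,0,0]},{"linear":[0,0,1.5],"rotation":[0,0,0]}]'
```

```text
t: 24.05
eef_pos: [0.5527, 0.2037, 0.1534]
orientation: [3.075, 0.64, -0.002]
wrist_force: [-0.6, -0.3, 0.8]
gripper_width: 0.0173
t: 24.68
eef_pos: [0.5535, 0.2039, 0.1533]
orientation: [3.075, 0.64, 0.003]
wrist_force: [-1.2, 0.8, 11.2]
gripper_width: 0.0174
```

Contact is 11 N at TCP z = 0.153. I'll ease off, release and go up.

```bash
python3 -m handwheel '[{"linear":[0,0,-0.5],"rotation":[0,0,0]},{"linear":[0,0,-0.5],"rotation":[0,0,0]},{"linear":[0,0,-0.5],"rotation":[0,0,0]},{"linear":[0,0,-0.5],"rotation":[0,0,0]},{"linear":[0,0,-0.5],"rotation":[0,0,0]}]'; python3 -m handwheel '[{"linear":[0,0,0],"rotation":[0,0,0]},{"linear":[0,0,0],"rotation":[0,0,0]},{"linear":[0,0,0],"rotation":[0,0,0]},{"linear":[0,0,-15],"rotation":[0,0,0]},{"linear":[0,0,-40],"rotation":[0,0,0]}]' 45;  python3 -m handwheel '[{"linear":[0,0,-40],"rotation":[0,0,0]},{"linear":[0,0,-80],"rotation":[0,0,0]},{"linear":[0,0,-130],"rotation":[0,0,0]},{"linear":[0,0,-180],"rotation":[0,0,0]},{"linear":[0,0,-200],"rotation":[0,0,0]}]' 0; python3 -c "
from h import *
for n in ('wrist','side'):
  c=Cam(n); cv2.imwrite('pics/%s17.png'%n,c.img)
T=tool();print(T[:3,3])
a=cv2.imread('pics/wrist17.png')[90:290,230:405]
b=cv2.imread('pics/side17.png')[200:390,180:320]
a=cv2.resize(a,None,fx=2.5,fy=2.5);b=cv2.resize(b,None,fx=2.5,fy=2.5);o=np.zeros((500,800,3),np.uint8);o[:a.shape[0],:a.shape[1]]=a;o[:b.shape[0],450:450+b.shape[1]]=b
cv2.imwrite('pics/c17.png',o)"
```

```text
t: 25.3
eef_pos: [0.5534, 0.2039, 0.1537]
orientation: [3.075, 0.64, 0.002]
wrist_force: [-0.0, 0.6, -0.9]
gripper_width: 0.0178
t: 25.92
eef_pos: [0.5532, 0.2039, 0.1945]
orientation: [3.075, 0.64, 0.001]
wrist_force: [0.6, 0.2, 0.7]
gripper_width: 0.045
t: 26.55
eef_pos: [0.5531, 0.204, 0.3989]
orientation: [3.075, 0.64, 0.009]
wrist_force: [0.6, -0.2, -0.8]
gripper_width: 0.0021
[0.55324432 0.20407372 0.39780421]
```

View pics/c17.png

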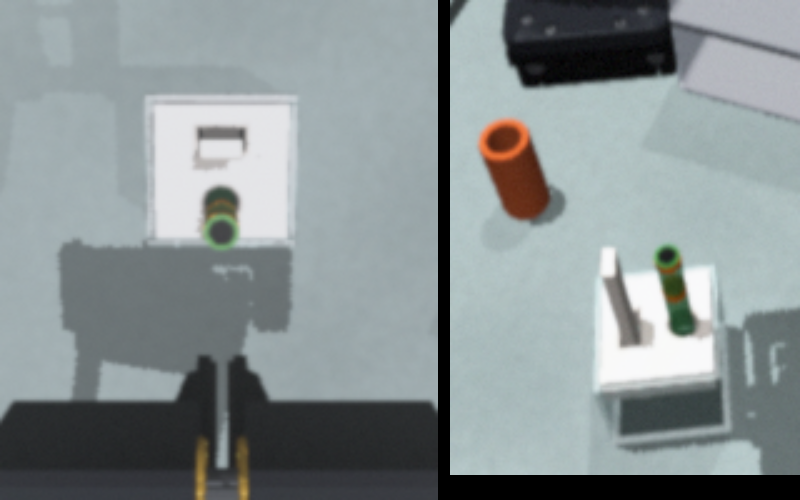

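Both tools stand upright in the cup: scoop in the slot, tube in the hole, with the cup edges where they were. Next is the hatch. I'll go behind it with the fingers shut.

```bash
python3 -c "
from h import *
goto([.725,-.184,.41],ori([0,0,1],-2.3))
"
```

```text
lin [2.7, 424.4, -11.5] rot [0.0, -0.3, 25.8] len 425 ang 25.8
```

```bash
python3 -m handwheel '[{"linear":[0,50,-12],"rotation":[0,0,5]},{"linear":[0,105,-20],"rotation":[0,0,10]},{"linear":[0,160,-20],"rotation":[0,0,15]},{"linear":[0,215,-20],"rotation":[0,0,20]},{"linear":[0,270,-20],"rotation":[0,-0.3,25.8]}]' 0; python3 -c "
from h import *
goto([.725,-.184,.41],ori([0,0,1],-2.3))
goto([.725,-.184,.295],ori([0,0,1],-2.3))
"
```

```text
t: 27.28
eef_pos: [0.661, -0.0452, 0.4176]
orientation: [3.141, -0.068, -0.001]
wrist_force: [0.6, 0.6, -0.2]
gripper_width: 0.0001
lin [69.9, 135.9, 7.5] rot [0.0, 0.0, -0.2] len 153 ang 0.2
lin [70.0, 135.9, 122.5] rot [0.0, 0.0, -0.2] len 196 ang 0.2
```

```bash
python3 -m handwheel '[{"linear":[35,45,0],"rotation":[0,0,0]},{"linear":[62,90,3],"rotation":[0,0,0]},{"linear":[70,130,5],"rotation":[0,0,0]},{"linear":[70,136,30],"rotation":[0,0,0]},{"linear":[70,136,60],"rotation":[0,0,0]}]'; python3 -c "
from h import *
for n in ('wrist','side'):
  c=Cam(n); cv2.imwrite('pics/%s18.png'%n,c.img)
goto([.725,-.184,.295],ori([0,0,1],-2.3))
a=cv2.imread('pics/wrist18.png');b=cv2.imread('pics/side18.png')[30:280,200:440]
o=np.zeros((600,800,3),np.uint8);o[:250,:400]=cv2.resize(a,(400,250));b=cv2.resize(b,None,fx=1.65,fy=1.65);o[:b.shape[0],402:402+b.shape[1]]=b
cv2.imwrite('pics/c18.png',o)"
```

```text
t: 27.9
eef_pos: [0.7248, -0.1852, 0.3556]
orientation: [-3.141, 0.07, 0.003]
wrist_force: [0.7, 0.5, 0.3]
gripper_width: 0.0007
lin [1.4, 0.0, 58.1] rot [-0.1, 0.4, -0.2] len 58 ang 0.5
```

View pics/c18.png

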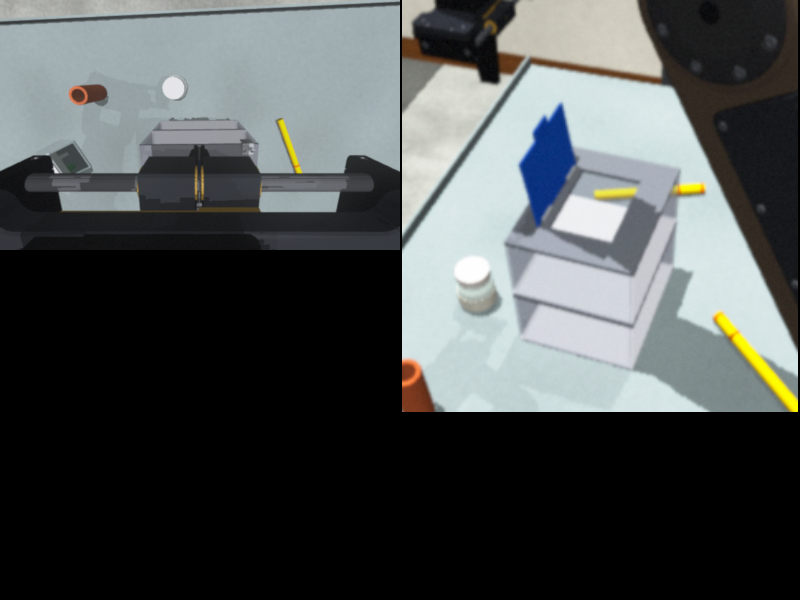

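The gripper is behind and clear of the hatch. Descending, then starting the push.

```bash
python3 -m handwheel '[{"linear":[0,0,30],"rotation":[0,0,0]},{"linear":[0,0,58],"rotation":[0,0,0]},{"linear":[0,0,58],"rotation":[0,0,0]},{"linear":[-15,0,58],"rotation":[0,0,0]},{"linear":[-35,0,58],"rotation":[0,0,0]}]'; python3 -m handwheel '[{"linear":[-10,0,0],"rotation":[0,0,0]},{"linear":[-18,0,0],"rotation":[0,0,0]},{"linear":[-26,0,0],"rotation":[0,0,0]},{"linear":[-34,0,0],"rotation":[0,0,0]},{"linear":[-42,0,0],"rotation":[0,0,0]}]'; python3 -c "
from h import *
s=arm.get_state();print(s['wrist_force'],s['ft_torque'])
c=Cam('side'); cv2.imwrite('pics/s19.png',cv2.resize(c.img[30:280,200:440],None,fx=2,fy=2))"
```

```text
t: 28.62
eef_pos: [0.6889, -0.1824, 0.2974]
orientation: [-3.139, 0.068, 0.009]
wrist_force: [-0.4, 0.2, -0.4]
gripper_width: 0.0007
t: 29.25
eef_pos: [0.6465, -0.1806, 0.2974]
orientation: [-3.139, 0.068, 0.009]
wrist_force: [1.3, 0.2, -0.4]
gripper_width: 0.0004
[ 1.26452236  0.22028992 -0.39818679] [-0.023935   -0.12422901 -0.05087381]
```

View pics/s19.png

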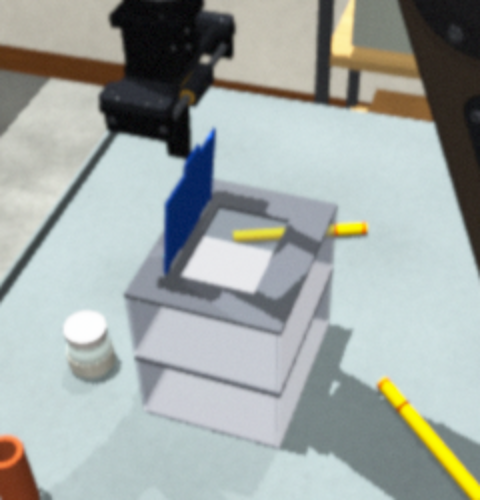

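```bash
python3 -m handwheel '[{"linear":[-10,0,3],"rotation":[0,0,0]},{"linear":[-21,0,6],"rotation":[0,0,0]},{"linear":[-33,0,11],"rotation":[0,0,0]},{"linear":[-45,0,18],"rotation":[0,0,0]},{"linear":[-53,0,26],"rotation":[0,0,0]}]';  python3 -c "
from h import *
c=Cam('side'); cv2.imwrite('pics/s20.png',cv2.resize(c.img[30:280,200:440],None,fx=2,fy=2))"
```

```text
t: 29.92
eef_pos: [0.5918, -0.1781, 0.2717]
orientation: [-3.139, 0.068, 0.009]
wrist_force: [-0.8, 0.9, 0.4]
gripper_width: 0.0007
```

View pics/s20.png

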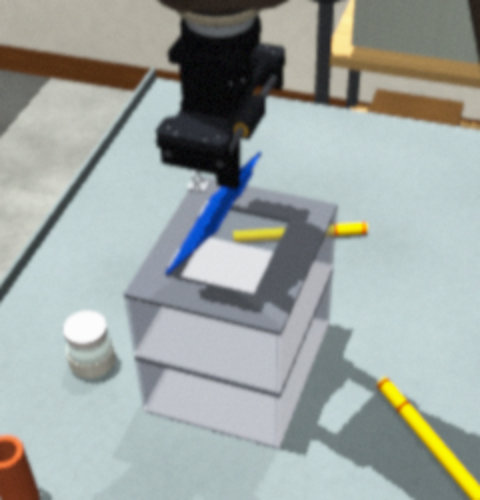

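```bash
python3 -m handwheel '[{"linear":[-8,0,10],"rotation":[0,0,0]},{"linear":[-14,0,20],"rotation":[0,0,0]},{"linear":[-19,0,30],"rotation":[0,0,0]},{"linear":[-23,0,40],"rotation":[0,0,0]},{"linear":[-25,0,49],"rotation":[0,0,0]}]'; python3 -m handwheel '[{"linear":[0,0,2],"rotation":[0,0,0]},{"linear":[0,0,4],"rotation":[0,0,0]},{"linear":[0,0,6],"rotation":[0,0,0]},{"linear":[0,0,7],"rotation":[0,0,0]},{"linear":[0,0,8],"rotation":[0,0,0]}]'
```

```text
t: 30.6
eef_pos: [0.5654, -0.1768, 0.2212]
orientation: [-3.139, 0.068, 0.013]
wrist_force: [0.1, -0.5, 1.4]
gripper_width: 0.0006
t: 31.22
eef_pos: [0.5654, -0.1768, 0.2133]
orientation: [-3.139, 0.068, 0.012]
wrist_force: [-0.1, 0.6, 1.0]
gripper_width: 0.0007
```

```bash
python3 -m handwheel '[{"linear":[0,0,1],"rotation":[0,0,0]},{"linear":[0,0,1.5],"rotation":[0,0,0]},{"linear":[0,0,2],"rotation":[0,0,0]},{"linear":[0,0,2],"rotation":[0,0,0]},{"linear":[0,0,2],"rotation":[0,0,0]}]';python3 -c "
from h import *
c=Cam('side'); cv2.imwrite('pics/s21.png',cv2.resize(c.img[30:280,200:440],None,fx=2,fy=2))"
```

```text
t: 31.85
eef_pos: [0.5654, -0.1768, 0.2112]
orientation: [-3.139, 0.068, 0.012]
wrist_force: [-1.4, 0.2, -0.2]
gripper_width: 0.0004
```

View pics/s21.png

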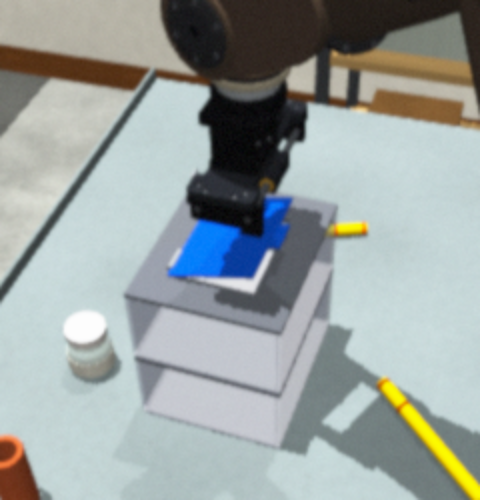

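Run:
```python
from h import *
s=Cam("side"); t=Cam("top"); w=Cam("wrist")
H=np.array([.642,-.184,.21]); a=np.radians(-2.2); X=np.array([np.cos(a),np.sin(a),0]);Y=np.array([-np.sin(a),np.cos(a),0]);Z=np.array([0,0,1])
im=s.img.copy()
for th,col in((0,(0,0,255)),(.15,(0,255,255)),(.3,(0,255,0))):
    P=[H+y*Y-X*(.106*np.cos(th))+Z*(.106*np.sin(th)) if e else H+y*Y for e,y in((0,-.07),(0,.07),(1,.07),(1,.02),(1,-.02),(1,-.07))]
    q=np.array([s.proj(p) for p in P])
    cv2.polylines(im,[np.int32(q*16)],True,col,1,cv2.LINE_AA,4)
o=cv2.resize(im[100:190,260:380],None,fx=6,fy=6,interpolation=cv2.INTER_CUBIC); cv2.imwrite("pics/s22.png",o)
cv2.imwrite("pics/w22.png",w.img)
```

```text
(no output)
```

View pics/s22.png

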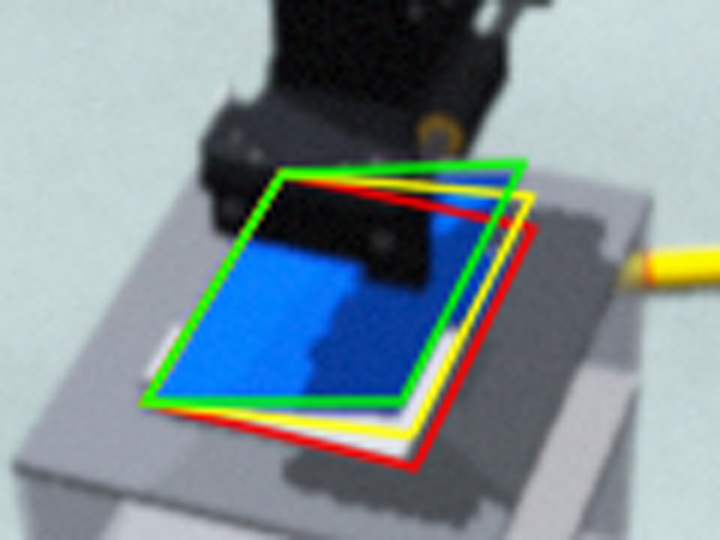

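View pics/w22.png

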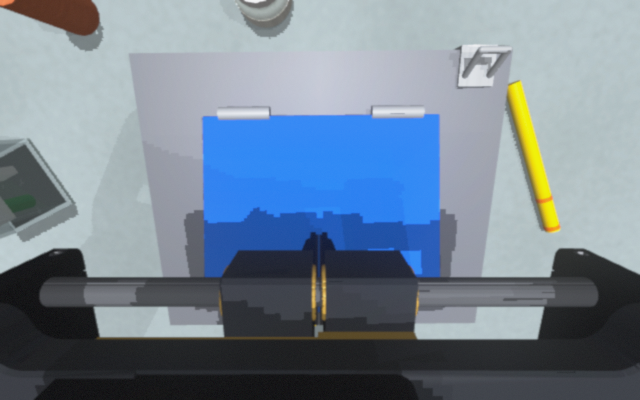

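Run:
```python
from h import *
s=Cam("side"); T=tool(); print(T[:3,3], arm.get_state()["wrist_force"])
for p in [(0,0,0),(-10,0,0),(10,0,0),(0,-12,0),(0,12,0),(0,0,-20),(0,0,-78)]:
    q=s.proj((T@np.r_[np.array(p)/1000,1])[:3]); print(p,(q-[260,100])*6)
```

```text
[ 0.56538775 -0.17674543  0.21124877] [ 0.00181925 -0.33504877 -0.07926124]
(0, 0, 0) [397.37479238 328.10517618]
(-10, 0, 0) [422.30744252 333.73173449]
(10, 0, 0) [372.5624166  322.50576022]
(0, -12, 0) [386.53661922 348.4952923 ]
(0, 12, 0) [408.05293363 308.01613196]
(0, 0, -20) [396.19318646 288.06970155]
(0, 0, -78) [392.56294417 165.06890169]
```

Run:
```python
import cv2,numpy as np
a=cv2.imread("pics/w22.png")[200:300,260:380]; b=cv2.imread("pics/wrist17.png")[200:300,260:380]
f=lambda x:cv2.resize(x,None,fx=3.3,fy=3.3,interpolation=cv2.INTER_CUBIC)
o=np.hstack([f(a),f(b)]);cv2.imwrite("pics/c22.png",cv2.convertScaleAbs(o,alpha=2))
```

```text
(no output)
```

View pics/c22.png

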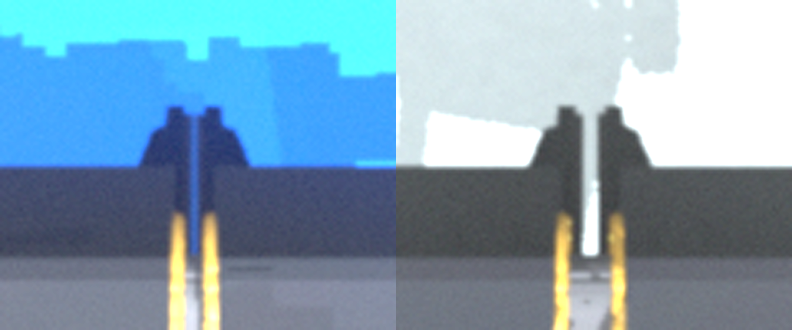

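```bash
python3 - <<'E'
from h import *
np.set_printoptions(precision=4,suppress=True)
w=Cam("wrist"); print(tool()[:3,3])
for z in (.19,.2,.21): print(z,[w.onz(u,v,z) for u,v in((131,54),(510,47))], np.linalg.norm(w.onz(131,54,z)-w.onz(510,47,z)))
# hatch panel: width along y 140 -> depth near hinge & at row 275
for v,l,r in((116,202,438),(200,203,439),(270,204,440)):
    print(v,[ (z,round(np.linalg.norm(w.onz(l,v,z)-w.onz(r,v,z)),4)) for z in(.21,.22,.23,.24,.25)])
E
python3 -c "
import cv2
a=cv2.imread('pics/w22.png')[90:330,120:520];cv2.imwrite('pics/w22z.png',cv2.resize(a,None,fx=2,fy=2))"
```

```text
[ 0.5654 -0.1768  0.2113]
0.19 [array([ 0.6853, -0.0613,  0.19  ]), array([ 0.6787, -0.3012,  0.19  ])] 0.24002639392801164
0.2 [array([ 0.6832, -0.0667,  0.2   ]), array([ 0.6769, -0.2956,  0.2   ])] 0.2290186723788416
0.21 [array([ 0.6811, -0.0721,  0.21  ]), array([ 0.6751, -0.29  ,  0.21  ])] 0.21801095082967162
116 [(0.21, np.float64(0.1429)), (0.22, np.float64(0.1356)), (0.23, np.float64(0.1284)), (0.24, np.float64(0.1212)), (0.25, np.float64(0.114))]
200 [(0.21, np.float64(0.1532)), (0.22, np.float64(0.1454)), (0.23, np.float64(0.1377)), (0.24, np.float64(0.13)), (0.25, np.float64(0.1222))]
270 [(0.21, np.float64(0.1629)), (0.22, np.float64(0.1547)), (0.23, np.float64(0.1465)), (0.24, np.float64(0.1383)), (0.25, np.float64(0.13))]
```

View pics/w22z.png

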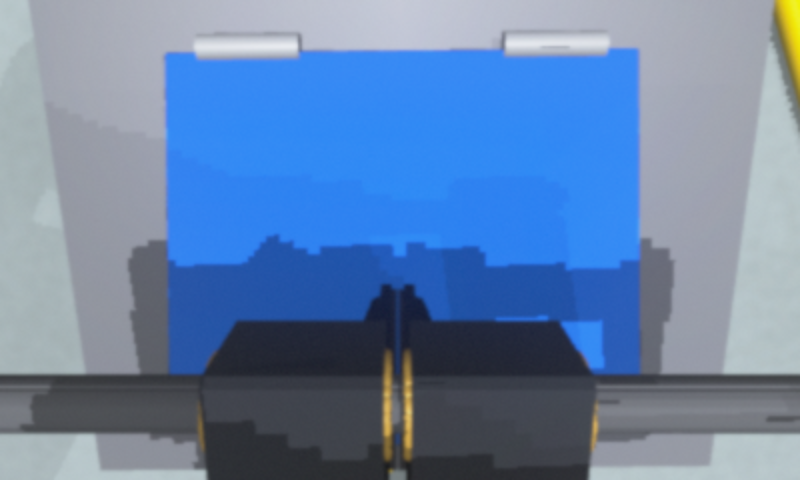

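The side overlay puts the hatch at about 0.25 rad, although the tip reading says it should be shut. I'll lift off and look.

```bash
python3 -m handwheel '[{"linear":[0,0,-10],"rotation":[0,0,0]},{"linear":[0,0,-25],"rotation":[0,0,0]},{"linear":[0,0,-50],"rotation":[0,0,0]},{"linear":[0,0,-70],"rotation":[0,0,0]},{"linear":[0,0,-70],"rotation":[0,0,0]}]';python3 - <<'E'
from h import *
s=Cam("side"); w=Cam("wrist"); T=tool(); print(T[:3,3])
for p in [(0,0,0),(0,0,-20),(0,0,-78)]:
    q=s.proj((T@np.r_[np.array(p)/1000,1])[:3]); print(p,(q-[240,80])*5)
cv2.imwrite("pics/s23.png",cv2.resize(s.img[80:190,240:390],None,fx=5,fy=5,interpolation=cv2.INTER_CUBIC))
cv2.imwrite("pics/w23.png",w.img)
E
```

```text
t: 32.78
eef_pos: [0.5665, -0.1771, 0.2834]
orientation: [-3.14, 0.068, 0.007]
wrist_force: [0.1, 0.0, -0.6]
gripper_width: 0.0009
[ 0.56574814 -0.17683374  0.28116556]
(0, 0, 0) [427.9251683  252.54331146]
(0, 0, -20) [426.8397578  215.52711419]
(0, 0, -78) [423.49451116 101.44280253]
```

View pics/s23.png

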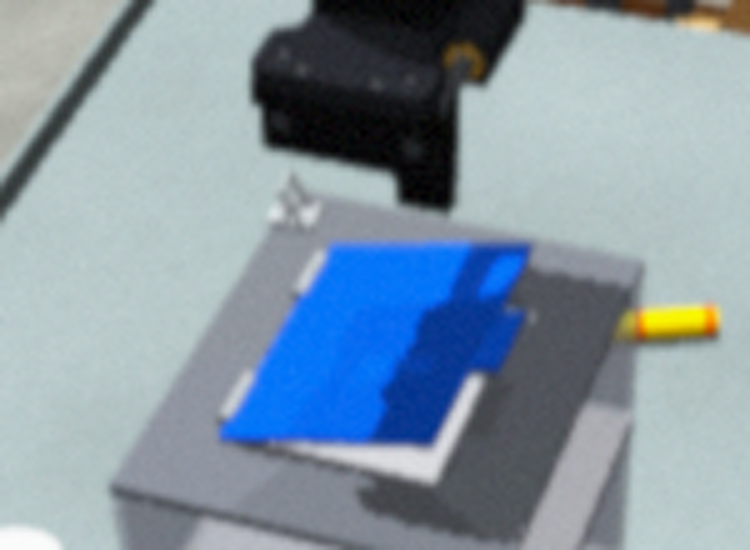

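View pics/w23.png

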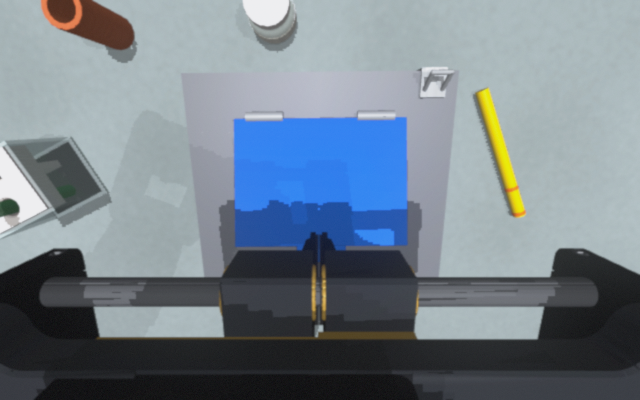

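In free air the visible fingertips end about 20 mm short of the TCP reading. So the hatch was pushed exactly as far as the tips went, and I need to go about 20 mm lower. I'll do that while watching the force.

```bash
python3 -m handwheel '[{"linear":[-3,-4,20],"rotation":[0,0,0]},{"linear":[-6,-4,42],"rotation":[0,0,0]},{"linear":[-6,-4,62],"rotation":[0,0,0]},{"linear":[-6,-4,72],"rotation":[0,0,0]},{"linear":[-6,-4,79],"rotation":[0,0,0]}]'; python3 -m handwheel '[{"linear":[0,0,2],"rotation":[0,0,0]},{"linear":[0,0,4],"rotation":[0,0,0]},{"linear":[0,0,5],"rotation":[0,0,0]},{"linear":[0,0,6],"rotation":[0,0,0]},{"linear":[0,0,7],"rotation":[0,0,0]}]'
```

```text
t: 33.5
eef_pos: [0.5593, -0.1724, 0.2017]
orientation: [-3.139, 0.068, 0.013]
wrist_force: [-0.2, 0.0, 0.3]
gripper_width: 0.0007
t: 34.12
eef_pos: [0.5593, -0.1724, 0.1947]
orientation: [-3.139, 0.068, 0.013]
wrist_force: [-0.5, 0.2, -0.4]
gripper_width: 0.0005
```

```bash
python3 -m handwheel '[{"linear":[0,0,1],"rotation":[0,0,0]},{"linear":[0,0,1.5],"rotation":[0,0,0]},{"linear":[0,0,2],"rotation":[0,0,0]},{"linear":[0,0,2.5],"rotation":[0,0,0]},{"linear":[0,0,2.5],"rotation":[0,0,0]}]';python3 -c "
from h import *
c=Cam('side'); cv2.imwrite('pics/s24.png',cv2.resize(c.img[80:190,240:390],None,fx=5,fy=5,interpolation=cv2.INTER_CUBIC))"
```

```text
t: 34.75
eef_pos: [0.5592, -0.1724, 0.1922]
orientation: [-3.139, 0.068, 0.013]
wrist_force: [-0.4, 0.2, 0.6]
gripper_width: 0.0004
```

View pics/s24.png

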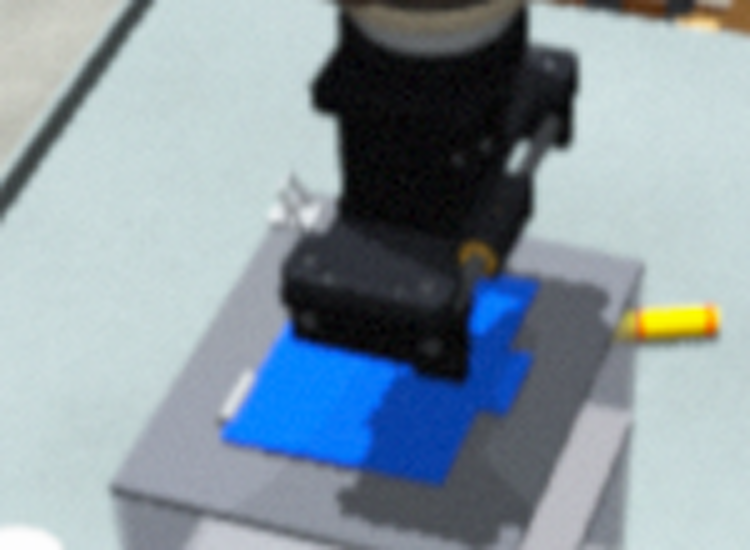

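```bash
python3 -m handwheel '[{"linear":[0,0,0.5],"rotation":[0,0,0]},{"linear":[0,0,1],"rotation":[0,0,0]},{"linear":[0,0,1.5],"rotation":[0,0,0]},{"linear":[0,0,2],"rotation":[0,0,0]},{"linear":[0,0,2],"rotation":[0,0,0]}]'; python3 -m handwheel '[{"linear":[0,0,0.5],"rotation":[0,0,0]},{"linear":[0,0,1],"rotation":[0,0,0]},{"linear":[0,0,1.5],"rotation":[0,0,0]},{"linear":[0,0,2],"rotation":[0,0,0]},{"linear":[0,0,2],"rotation":[0,0,0]}]'
```

```text
t: 35.42
eef_pos: [0.5593, -0.1724, 0.1902]
orientation: [-3.139, 0.068, 0.013]
wrist_force: [0.1, -0.8, -0.2]
gripper_width: 0.0006
t: 36.05
eef_pos: [0.5592, -0.1724, 0.1882]
orientation: [-3.139, 0.068, 0.013]
wrist_force: [0.1, -0.6, 0.8]
gripper_width: 0.0004
```

```bash
python3 -m handwheel '[{"linear":[0,0,0.5],"rotation":[0,0,0]},{"linear":[0,0,1],"rotation":[0,0,0]},{"linear":[0,0,1.5],"rotation":[0,0,0]},{"linear":[0,0,2],"rotation":[0,0,0]},{"linear":[0,0,2],"rotation":[0,0,0]}]'
python3 - <<'E'
from h import *
s=Cam("side"); w=Cam("wrist"); T=tool(); print(T[:3,3])
H=np.array([.642,-.184,.21]); a=np.radians(-2.2); X=np.array([np.cos(a),np.sin(a),0]);Y=np.array([-np.sin(a),np.cos(a),0]);Z=np.array([0,0,1])
im=s.img.copy()
cv2.imwrite("pics/s25a.png",cv2.resize(s.img[80:190,240:390],None,fx=5,fy=5,interpolation=cv2.INTER_CUBIC))
P=[H+y*Y-X*.106*e+Z*.004 for e,y in((0,-.07),(0,.07),(1,.07),(1,-.07))]
q=np.array([(s.proj(p)-[240,80])*5 for p in P]); print(q)
for v,l,r in(): pass
cv2.imwrite("pics/w25.png",w.img)
E
```

```text
t: 36.67
eef_pos: [0.5593, -0.1724, 0.1878]
orientation: [-3.139, 0.068, 0.01]
wrist_force: [-5.7, 1.8, 15.2]
gripper_width: 0.0008
[ 0.55932805 -0.17244398  0.18782158]
[[332.35798751 236.19542569]
 [217.80910541 426.52356805]
 [443.85367311 480.71685343]
 [542.226245   281.32251017]]
```

View pics/s25a.png

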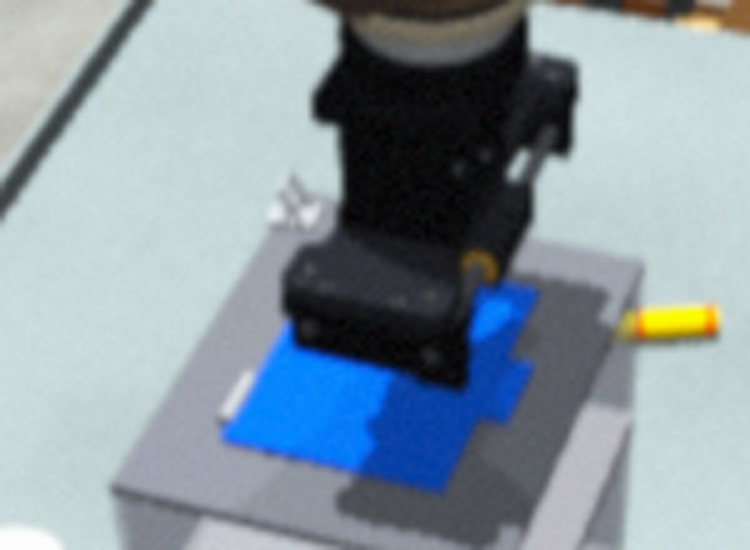

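View pics/w25.png

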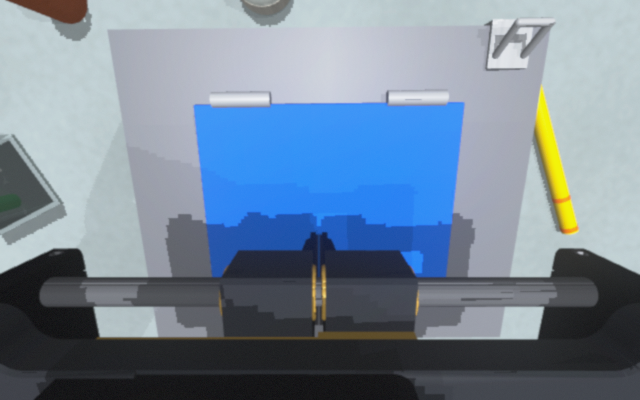

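The stop is firm at 15 N, and the hatch outline matches the shut position. Lifting away to inspect everything.

```bash
python3 -m handwheel '[{"linear":[0,0,-5],"rotation":[0,0,0]},{"linear":[0,0,-30],"rotation":[0,0,0]},{"linear":[0,0,-80],"rotation":[0,0,0]},{"linear":[0,0,-140],"rotation":[0,0,0]},{"linear":[0,0,-200],"rotation":[0,0,0]}]'; python3 -m handwheel '[{"linear":[-30,30,0],"rotation":[0,0,0]},{"linear":[-70,70,0],"rotation":[0,0,0]},{"linear":[-110,110,0],"rotation":[0,0,0]},{"linear":[-140,150,0],"rotation":[0,0,0]},{"linear":[-150,190,0],"rotation":[0,0,0]}]'
python3 - <<'E'
from h import *
s=Cam("side"); w=Cam("wrist"); t=Cam("top")
cv2.imwrite("pics/s26.png",s.img);cv2.imwrite("pics/w26.png",w.img);cv2.imwrite("pics/t26.png",t.img)
E
```

```text
t: 37.4
eef_pos: [0.5604, -0.1726, 0.3897]
orientation: [-3.139, 0.068, 0.01]
wrist_force: [0.3, -0.4, -0.2]
gripper_width: 0.0004
t: 38.02
eef_pos: [0.4008, -0.357, 0.3912]
orientation: [-3.14, 0.069, 0.009]
wrist_force: [1.3, -0.8, 0.5]
gripper_width: 0.0006
```

View pics/s26.png

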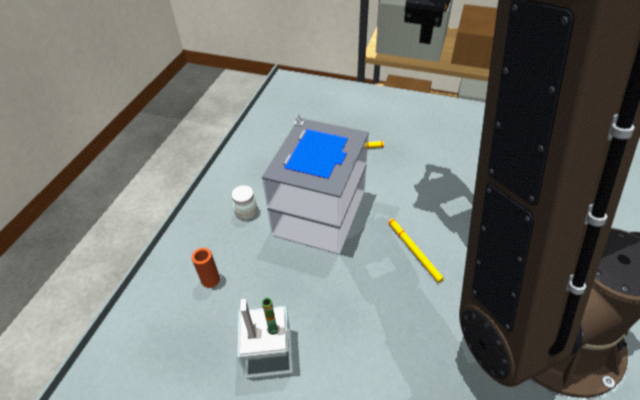

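View pics/t26.png

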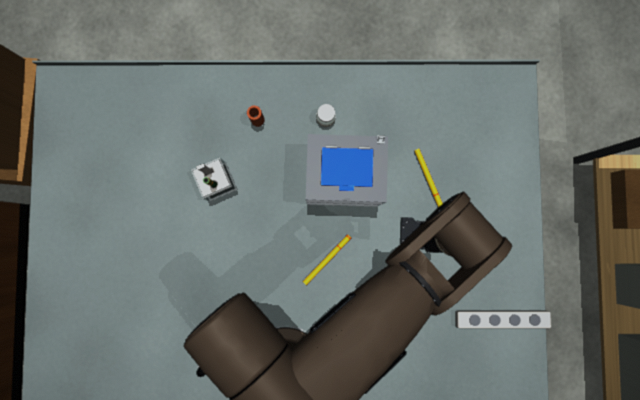

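View pics/w26.png

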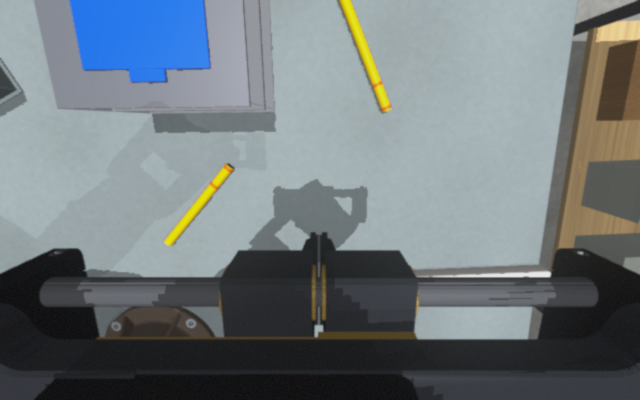

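Run:
```python
from h import *
t0=cv2.imread("pics/top0.png");t1=cv2.imread("pics/t26.png");s0=cv2.imread("pics/side0.png");s1=cv2.imread("pics/s26.png")
def sh(a,b,x,y,w,h):
    A=cv2.cvtColor(a,6)[y:y+h,x:x+w].astype(np.float32);B=cv2.cvtColor(b,6)[y:y+h,x:x+w].astype(np.float32)
    return cv2.phaseCorrelate(A,B,cv2.createHanningWindow((w,h),cv2.CV_32F)),float(np.abs(A-B).max())
print("jar",sh(t0,t1,308,98,36,34),sh(s0,s1,222,178,46,48)); print("terr",sh(t0,t1,240,98,32,34),sh(s0,s1,185,240,40,55))
print("cup lower (side)",sh(s0,s1,230,350,70,30))
f=lambda im,x,y,w,h,k:cv2.resize(im[y:y+h,x:x+w],None,fx=k,fy=k,interpolation=cv2.INTER_CUBIC)
o=np.zeros((600,800,3),np.uint8)
a=f(s0,225,295,80,85,3.5);o[:a.shape[0],:a.shape[1]]=a
a=f(s1,225,295,80,85,3.5);o[300:300+a.shape[0],:a.shape[1]]=a[:300]
a=f(t0,185,150,55,55,5);o[:275,290:565]=a
a=f(t1,185,150,55,55,5);o[300:575,290:565]=a
a=f(s1,265,115,110,65,2.1);o[:a.shape[0],568:568+a.shape[1]]=a
cv2.imwrite("pics/c26.png",o)
cv2.imwrite("pics/hz.png",np.vstack([f(s1,260,112,120,80,5)]))
cv2.imwrite("pics/tz.png",f(t1,290,115,110,105,5))
```

```text
jar (((-0.03766408225434148, 0.048419853669805946), 1.020764199303992), 38.0) (((0.05175921981372511, -0.003319505569802317), 0.8817763738334179), 15.0)
terr (((-0.07758141454256773, -0.03246179609129385), 0.9398376612613598), 7.0) (((0.031211869653386515, -0.08695402390213758), 0.911174145936966), 15.0)
cup lower (side) (((0.04842460388735503, 0.1711697267311454), 1.100745157621525), 15.0)
```

View pics/c26.png

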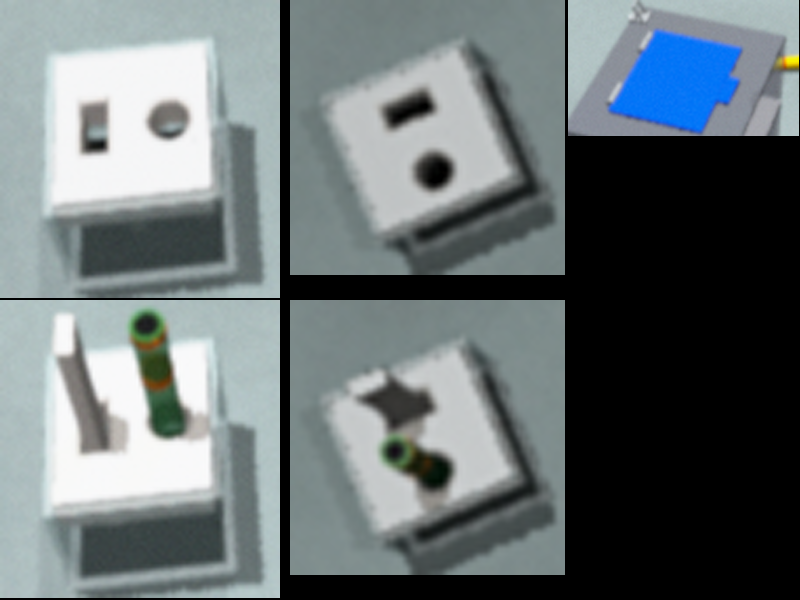

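View pics/hz.png

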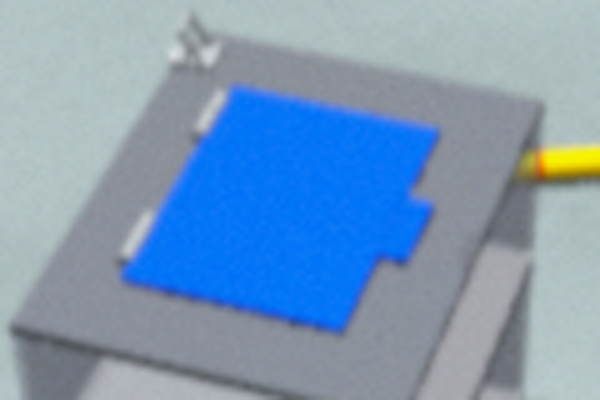

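View pics/tz.png

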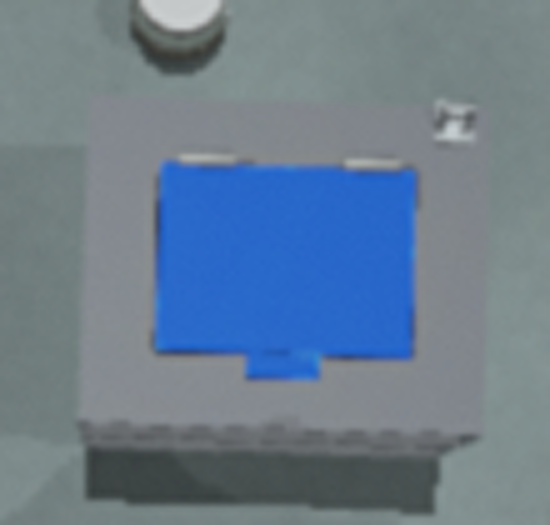

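Run:
```python
from m import *
Z=lambda x,y:((x+.5)/5-.5+260,(y+.5)/5-.5+112)
for n,a,b in [("free+y",(157,352),(343,332)),("free-y",(413,357),(437,130)),("hinge+y",(162,163),(122,280)),("hinge-y",(415,170),(235,88))]:
    print(n,tri(t,T1(*a),s,Z(*b)))
A=lambda x,y:((x+.5)/3.5-.5+225,(y-300+.5)/3.5-.5+295)
B=lambda x,y:((x-290+.5)/5-.5+185,(y-300+.5)/5-.5+150)
print("tubetop",tri(t,B(396,452),s,A(149,325))); print("scooptop",tri(t,B(371,385),s,A(65,327)))
```

```text
free+y (array([ 0.5397, -0.1084,  0.2096]), np.float64(6.900483008772446e-05))
free-y (array([ 0.5363, -0.2472,  0.2114]), np.float64(0.00040265486639940926))
hinge+y (array([ 0.6432, -0.1114,  0.2098]), np.float64(0.00036504268918049153))
hinge-y (array([ 0.6382, -0.2494,  0.2119]), np.float64(0.0013455377047476827))
tubetop (array([0.5537, 0.2055, 0.2056]), np.float64(0.0013430278450415611))
scooptop (array([0.5912, 0.2195, 0.208 ]), np.float64(0.0006274935704105967))
```

All checks agree: the hatch corners are level at about 0.21 m, and the tool tops are at 0.206 and 0.208 m against an expected 0.207 m. Handing in.

```bash
python3 -c "
from cell import arm
print(arm.hand_in())"
```

```text
the job is handed in; nothing more can be done
None
```

The job is done and handed in at about 38 s of the allowed 72 s. The scoop went into the cup's slot and the green tube into its round hole, each the same end down and lowered until it touched the floor. After that I pushed the blue hatch shut.

**Last checks**
- **Tools:** both stand upright, with tops at about 0.208 m (scoop) and 0.206 m (tube). Standing on the cup floor should give 0.207 m. Floor contact was 8 N for the scoop and 11 N for the tube, and each was eased off before release.
- **Hatch:** its free and hinge corners measure the same height, about 0.210–0.212 m, so it lies flat. The final press was about 15 N.
- **Cup, jar and terracotta tube:** none moved by more than about 0.2 pixel between the first and last pictures. The arm is clear of everything.

**Readings that disagreed**
- **Tube over the hole:** the wrist and side cameras differed by about 3 mm. I corrected it in two small steps just above the mouth, and the tube went in without any side force.
- **Tube floor height:** the tube met the floor about 5 mm lower in tool height than I first estimated, because it had been gripped that much nearer its top.
- **Fingertips:** with the fingers shut, the tips ended about 20–25 mm short of the reported tool point. The first push therefore left the hatch at about 0.25 rad, and a second, lower push shut it.

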